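# Lock out the bench power isolator

### The arm

A 7-joint arm with a two-finger parallel gripper is mounted at the origin on a cart in front of the work surface, level with it; the furniture and walls round the work are solid. World frame = base frame: x ahead of the robot, y to its left, z up, the work surface at z = 0. Lengths are in m, angles in rad, forces in N, time in s.
With the tool pointing down it reaches from about 0.35 to 0.9 m from the base axis. Payload 19.9 kg.
Tool frame: the origin (TCP) lies between the finger pads; the fingertips stand 19 mm ahead of it and the grasp point (between the pads) is the TCP; z points along the fingers, y is the direction in which the jaws open and shut (so a half turn about z gives the same grasp; the last joint's range is limited). The gripper opens to 94 mm and grips with 3 to 60 N. Pads are 16 mm wide; open, the fingers measure 119 mm over their backs; the gripper's body (75 mm by 177 mm) begins 78 mm behind the grasp point.
Start: joints at [-1.145, 0.417, -0.01, 1.614, 0.005, 1.111, -0.053], TCP at [0.281, 0.558, 0.224] pointing down, gripper open.
Joint ranges: [-2.81, 2.81], [-0.39, 2.02], [-1.27, 1.25], [0.06, 2.57], [-1.19, 4.33], [0.19, 2], [-2.82, 2.82]. Speed limits (rad/s): [1.89, 1.89, 2.39, 2.39, 3.01, 3.01, 3.01].

### API

Orientations are given as a 3x3 rotation matrix whose columns are the frame's x, y, z axes.
In Python, from rig import robot gives the robot as it stands. Calls block until the motion is done:
- robot.move_ptp(position, orientation): joint-space move of the TCP to a pose.
- robot.move_linear(position, velocity=0.15, frame=None, threshold=None): straight line of the TCP; frame=None keeps the orientation; velocity is the mean speed in m/s. With threshold (N) it stops when the force on the tool has changed by that much, and returns True; else False.
- robot.goto_joints(angles): joint-space move.
- robot.gripper_to(opening): finger opening in m; the grip force is fixed at half the most; returns when the fingers have stopped.
- robot.pause(seconds).
- robot.ik(position, orientation): joint angles nearest the present ones, or None.
- robot.get_state(): the state.
- robot.grab_frame(name): name is "scene" or "side" or "wrist"; returns the picture (480x640x3 uint8, red, green, blue); there is no depth.
- robot.camera_info(name): a dict with "fx", "fy", "cx", "cy" (pixels), "rvec" (rotation vector, rad) and "tvec" (3), from world to camera coordinates, as OpenCV has them. Camera axes: x right, y down, z forward; pixel columns grow to the right and rows downward; lengths in m; the calibration is good to about 2 mm. A picture is of the moment at which its call begins: read the wrist's pose just before it. camera_info takes no time and is no camera call; for the wrist camera it gives the pose at the moment of the call.
A pose or a line that the arm cannot do raises robot.PlanningError and nothing moves.
- robot.sign_off(): hands the job in, once; it reports no verdict.
The state is a dict: "time": time; "qpos": joint angles; "joint_vel": joint speeds; "effort": joint torques, N m; "ee_pos": TCP position; "tool_rot": TCP orientation; "force": force on the tool from outside, world axes, zero at the start; "moment": the same for the moment, N m; "opening": finger opening in m.
Only numpy, scipy, OpenCV 4.12 (cv2) and the standard library are available. Lean on these libraries where they do the work, as an engineer would, in place of code of your own. Each camera call takes 0.05 s, during which the arm holds its last target.

### The job

Lock out the bench's power isolator: turn its black rotary handle clockwise to the off stop, and only then swing the steel lockout hasp all the way out over the front of the box. Then lift the steel snap hook by its grey tab out of its stand and press it down over the hasp's outer bar until its sprung gate lets the bar in and snaps shut, and leave it hanging upright there. Leave the other things on the bench where they are.

Things in the scene. Friction and masses are not known exactly. Their poses are not given: they have to be found in the camera images.
- isolator: White box 140 (x) x 170 (y) x 72 mm high, fixed on the bench right of the robot's middle; position and yaw vary. Origin: centre of its underside; -x is its front, roughly facing the robot, +y its left side, z up. On top: the rotary handle near the middle, the lockout hasp along the front. Between it and the hook stand is a fixed machine 0.29 m tall: pass above or in front of it.
- isolator_handle (a joint): Handle angle, rad: 0 = on (pointer to the box's front), grows clockwise from above; 1.45 = off, hard stop (pointer to the box's left). Off counts from 1.33. Starts at 0 to 0.2. Vertical axis, 0.1 N m friction, stays where left. Grip: a bar 90 long, 14 wide, 31 mm tall, centred on the axis over a 60 mm disc, along the box's x at 0.
- handle_top (a point): Centre of the top of the handle's bar, on the turning axis, 115 mm above the bench; the bar is free to grip from here down to 28 mm lower. In the box's frame at x = +15, y = 0 mm.
- lockout_hasp (a joint): Dark steel hasp's angle, rad: 0 = stowed along the box's front edge, loop to the box's right (-y); grows clockwise from above; 1.571 = fully out, hard stop, loop straight out over the front (-x). Out counts from 1.42. Starts at 0 to 0.12. Vertical axis at hasp_pin, 0.06 N m friction, stays where left. When out its tail stop bars the handle from turning back; it gets fully out with the handle off.
- hasp_pin (a point): Top of the hasp's hinge pin (vertical axis), at the front left of the box's top: in the box's frame x = -50, y = +35, z = 89 mm.
- hasp_post (a point): Centre of the top of the hasp's upright round finger post, 10 mm thick, 26 mm of it free above the hasp's plate, 40 mm from the pin's axis on the line toward the loop; top 110 mm above the bench. Swing the hasp by it.
- hasp_bar (a point): Middle of the hasp's outer bar: level round bar 6 mm thick, 32 mm clear between the loop's side bars, square to the line from the pin, 95 mm from the pin's axis, centre 82 mm above the bench. The loop's window behind it (toward the pin) is about 38 mm deep. With the hasp fully out nothing is below the bar.
- snap_hook: Steel hook, 45 (x) x 10 (y) x 96 mm tall (z), 90 g, mouth down in its stand. Origin: centre of underside. Grey tab 26 wide, 10 thick (y: pinch here), z = 60 to 96. Below, a 9 mm round-bar bow: legs at x = -18 and +18, 27 mm apart inside, arched top, inside at z = 51, mouth at the bottom, closed by the gate. Hang it upright, y along the hasp's bar, either way round, one leg inside the hasp's loop.
- hook_gate (a joint): Gate angle, rad: 0 = shut, to 1.4 opening inward (up), sprung shut. A 6 mm rod at z = 6.5 mm, hinged at the foot of the hook's x = -18 leg, reaching to the other leg. A bar pressed against it from below at x = -3 to +9 mm passes with 2 to 8 N and clears its tip at about z = 38 mm; the gate then springs shut below the bar.
- hook_stand: Grey stand, fixed on the bench at the robot's left; position and yaw vary. Base 90 x 66 x 8 mm; a pocket 49 x 13.5 mm inside, its rim 38 mm over the bench, holds the hook 30 mm deep with 2 mm of play each way, the hook's underside 8 mm over the bench. Origin: centre of the underside; axes as the hook's. Lift the hook straight out by 35 mm or more.
- beaker: Bystander: clear glass beaker, 54 mm across, 68 mm tall, behind the isolator; origin at the centre of its underside. Leave it.
- glue_stick: Bystander: standing glue stick, 26 mm across, 84 mm tall, behind the isolator; origin at the centre of its underside. Leave it.
- tape_roll: Bystander: roll of off-white lab tape lying flat, 60 mm across, 24 mm high, near the front edge at the right; origin at the centre of its underside. Leave it.
- petri_dish: Bystander: closed petri dish, 60 mm across, 15 mm high, near the front edge in the middle; origin at the centre of its underside. Leave it.
- screwdriver: Bystander: screwdriver 165 mm long, 20 mm high, lying at the front edge; origin under its middle. Leave it.
- marker: Bystander: black marker 144 mm long, 15 mm high, lying to the left of the hook stand; origin under its middle. Leave it.

How it is judged:
On the way, in this order (a step that is already met when the one before it is completed fails the run):
1. the handle is turned to off with the hasp still stowed (value of joint isolator_handle above 1.33 rad and value of joint lockout_hasp below 0.3 rad), for 0.2 s.
2. the hasp is swung fully out, the handle off (value of joint isolator_handle above 1.33 rad and value of joint lockout_hasp above 1.42 rad), for 0.2 s.
3. the hook is over the bar and its gate has sprung shut (all of step 2 and x of hasp_bar in the frame of snap_hook between -0.016 and 0.016 m and y of hasp_bar in the frame of snap_hook between -0.016 and 0.016 m and z of hasp_bar in the frame of snap_hook between 0.01 and 0.054 m and value of joint hook_gate below 0.12 rad and angle between snap_hook's own z axis and vertical below 0.5 rad), for 0.2 s.
At the end, for the whole second after the job is handed in: Handle off (over 1.33 rad), hasp out (over 1.42 rad); the snap hook, released and at rest (under 0.03 m/s), hangs on the hasp: the bar's middle within 16 mm of the hook's middle in x and y and 10 to 54 mm above its underside, gate shut (under 0.12 rad), z within 0.5 rad of vertical (all of step 3 and linear speed of snap_hook below 0.03 m/s and contact force between snap_hook and isolator above 0.2 N and contact force between snap_hook and the fingers below 0.05 N); the robot touches nothing.
It fails at once if the hasp is swung out before the handle is off (value of joint lockout_hasp above 0.4 rad and value of joint isolator_handle below 1.25 rad).
It fails at once if a bystander is moved by more than 30 mm (distance of any of beaker, glue_stick, tape_roll, petri_dish, screwdriver, marker from where it was at the start of the episode above 0.03 m).
It also fails if it takes over 72 s, if anything falls off the work surface, if the arm or the gripper's body presses on something with over 40 N, if the wrist force passes 120 N, or if a joint passes its speed limit or range.

## Working session

There is one attempt and no reset: what is moved stays moved. The work goes in short steps, each a Python script; the robot and the scene stay as the last script left them, time stands still between calls to the robot, and variables do not carry over. Pictures are saved under pics/ and viewed, and the job is handed in when it is done.

```bash
mkdir -p pics; ls; python3 - <<'E'
from rig import robot
import cv2
for n in ["scene","side","wrist"]:
    print(n,robot.camera_info(n))
    cv2.imwrite(f"pics/{n}0.png",robot.grab_frame(n)[:,:,::-1])
s=robot.get_state();print(s)
E
```

```text
pics
scene {'fx': 436.5708117746101, 'fy': 436.5708117746101, 'cx': 315.44601954155127, 'cy': 226.48008971230718, 'rvec': array([ 2.48780694, -0.96352607,  0.26021785]), 'tvec': array([-0.40848574,  0.45166577,  1.08121813])}
side {'fx': 604.2300055991703, 'fy': 604.2300055991703, 'cx': 313.66665402233167, 'cy': 236.8914514260439, 'rvec': array([ 1.36117142, -2.11324452,  0.96202282]), 'tvec': array([0.33100219, 0.41380705, 1.80498945])}
wrist {'fx': 373.6980119088544, 'fy': 373.6980119088544, 'cx': 319.6254236192401, 'cy': 232.40342500516303, 'rvec': array([-2.49375144, -1.53699784, -0.18605838]), 'tvec': array([-0.62374807, -0.0246219 ,  0.39070265])}
{'time': 0.15, 'qpos': array([-1.14546675,  0.41783405, -0.01031788,  1.61404938,  0.00471401,
        1.11071991, -0.05298458]), 'joint_vel': array([ 0.00059779, -0.00213975,  0.00097175, -0.00277021, -0.00139572,
       -0.00017695, -0.00042594]), 'effort': array([ 1.07767941e-03, -8.51538563e+01,  6.39511887e-01, -4.26131809e+01,
       -4.87378298e-02,  1.71377370e-02,  1.21270396e-04]), 'ee_pos': array([0.28115875, 0.55786527, 0.22396501]), 'tool_rot': array([[-8.93018999e-01,  4.50018816e-01, -3.64631039e-04],
       [ 4.50018955e-01,  8.93018532e-01, -9.17397263e-04],
       [-8.72237545e-05, -9.83344065e-04, -9.99999513e-01]]), 'force': array([-0.75012521,  0.44652309,  0.733823  ]), 'moment': array([-0.01299679, -0.00926525, -0.00782468]), 'opening': 0.09375578783948967}
```

View pics/scene0.png

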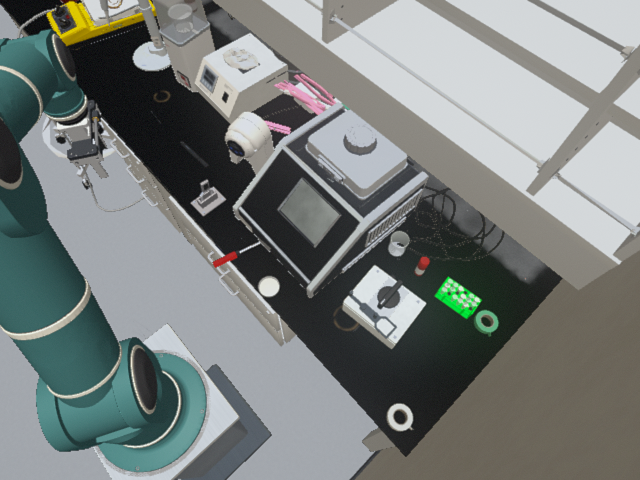

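View pics/side0.png

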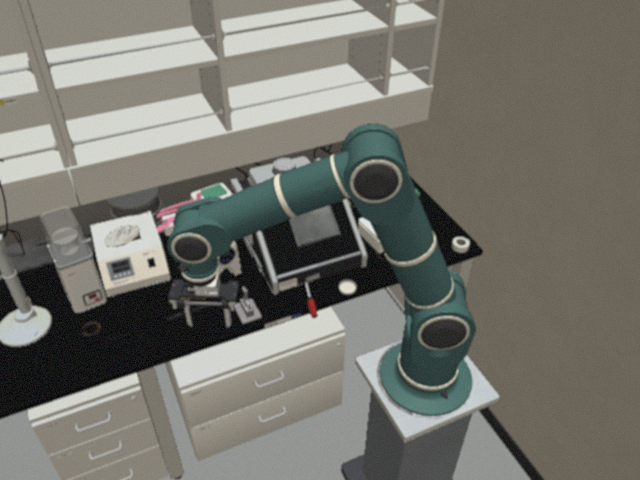

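View pics/wrist0.png

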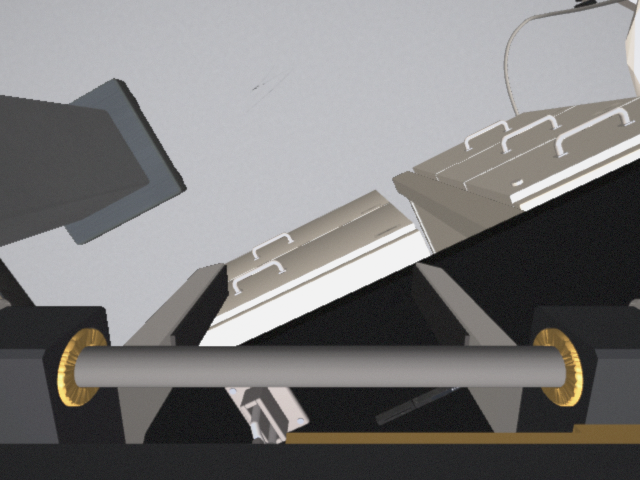

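The scene view shows the isolator around (385,305), the hook stand at (206,195) and the tall machine between them. I'll zoom in for pixel accuracy.

```bash
cat > h.py <<'E'
import numpy as np,cv2
from rig import robot
def cam(n):
    c=robot.camera_info(n);K=np.array([[c['fx'],0,c['cx']],[0,c['fy'],c['cy']],[0,0,1]])
    return K,cv2.Rodrigues(c['rvec'])[0],np.array(c['tvec'])
def onz(C,uv,z):
    K,R,t=C;d=R.T@np.linalg.solve(K,[uv[0],uv[1],1]);o=-R.T@t
    return o+d*(z-o[2])/d[2]
def proj(C,P):
    K,R,t=C;p=(R@np.atleast_2d(P).T).T+t;q=(K@p.T).T;return q[:,:2]/q[:,2:]
def crop(im,x0,y0,w,h,s,fn):
    cv2.imwrite(fn,cv2.resize(im[y0:y0+h,x0:x0+w,::-1],None,fx=s,fy=s,interpolation=cv2.INTER_CUBIC))
def rot(a): # tool down, tool y axis (jaw) at world angle a
    y=np.array([np.cos(a),np.sin(a),0]);z=np.array([0,0,-1.]);return np.c_[np.cross(y,z),y,z]
E
python3 - <<'E'
from h import *
im=robot.grab_frame("scene")
crop(im,330,250,110,110,6,"/tmp/a.png")
crop(im,330,250,110,100,6,"pics/iso.png");crop(im,180,170,50,50,12,"pics/stand.png")
C=cam("scene")
print(-C[1].T@C[2])
for uv,z in [((388,297),.115),((206,195),.05),((400,417),.02),((268,286),.01)]:print(uv,onz(C,uv,z))
E
```

```text
[ 0.20969649 -0.35700282  1.1698169 ]
(388, 297) [ 0.60587669 -0.21383941  0.115     ]
(206, 195) [0.45906872 0.38835867 0.05      ]
(400, 417) [ 0.43905301 -0.42912077  0.02      ]
(268, 286) [0.41883071 0.05015942 0.01      ]
```

View pics/iso.png

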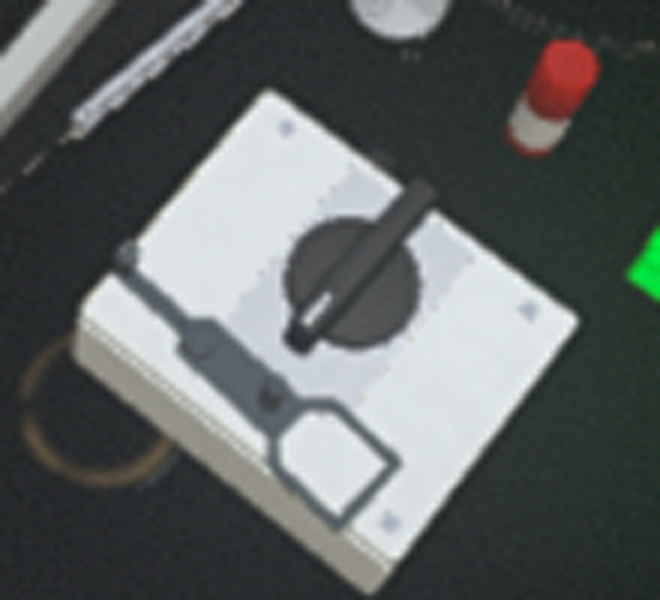

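View pics/stand.png

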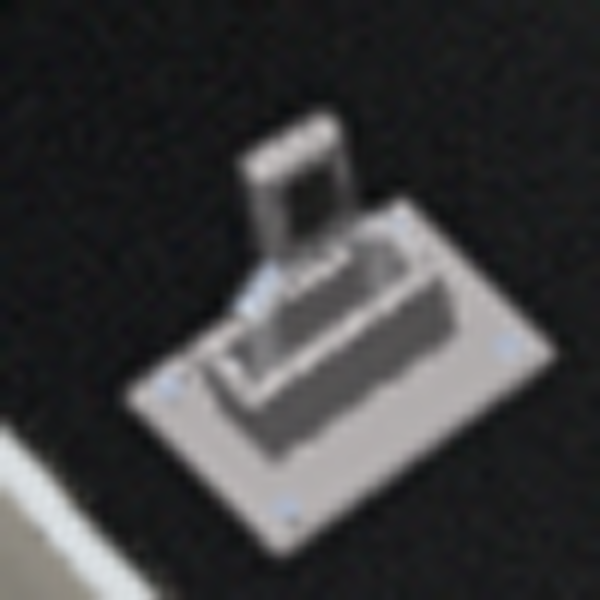

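```bash
python3 - <<'E'
from h import *
from scipy.optimize import least_squares
C=cam("scene")
def fit(L,W,z,px,crop,g):
    x0,y0,s=crop
    q=[(((u+.5)/s-.5+x0),((v+.5)/s-.5+y0)) for u,v in px]
    P=np.array([onz(C,p,z) for p in q])[:,:2]
    B=np.array([[-L/2,W/2],[-L/2,-W/2],[L/2,-W/2],[L/2,W/2]])
    f=lambda p:(B@np.array([[np.cos(p[2]),np.sin(p[2])],[-np.sin(p[2]),np.cos(p[2])]])+p[:2]-P).ravel()
    r=least_squares(f,g);print(r.x,np.degrees(r.x[2]),r.fun.reshape(-1,2)*1e3)
    return r.x
fit(.14,.17,.072,[(80,310),(388,564),(580,320),(268,90)],(330,250,6),[.6,-.2,0])
fit(.09,.066,.008,[(405,197),(125,397),(280,557),(557,352)],(180,170,12),[.45,.38,1.5])
K,R,t=cam("wrist");s=robot.get_state()
print("cam in tool",s['tool_rot'].T@(-R.T@t-s['ee_pos']));print(s['tool_rot'].T@R.T)
E
```

```text
[ 0.6041504  -0.21103215  0.11861516] 6.796148030353263 [[-1.24805154  1.38376351]
 [ 0.78569482 -1.68600428]
 [-0.73810478 -0.42137172]
 [ 1.20046149  0.72361249]]
[ 0.46086839  0.3946595  -1.55008784] -88.81349092262796 [[-12.69807131  11.62390074]
 [ 11.98846493  12.28769311]
 [ 12.12852493 -11.49602772]
 [-11.41891855 -12.41556613]]
cam in tool [ 0.07010212 -0.00088394 -0.16087411]
[[ 5.44015638e-04 -9.70859006e-01 -2.39650776e-01]
 [ 9.99999787e-01  4.41964705e-04  4.79573278e-04]
 [-3.59680851e-04 -2.39650986e-01  9.70859040e-01]]
```

```bash
python3 - <<'E'
from h import *
from scipy.optimize import least_squares
C=cam("scene")
x0,y0,s=180,170,12
q=lambda p:((p[0]+.5)/s-.5+x0,(p[1]+.5)/s-.5+y0)
P=[onz(C,q(p),.008)[:2] for p in [(125,397),(405,197),(557,352),(280,557)]]
print(np.mean(P,0),np.degrees(np.arctan2(*(P[1]-P[0])[::-1])),np.degrees(np.arctan2(*(P[2]-P[3])[::-1])),[np.linalg.norm(P[i]-P[i-1]) for i in range(4)])
T=[onz(C,q(p),.104)[:2] for p in [(240,160),(330,112),(345,128),(258,180)]]
print("tab top",np.mean(T,0), np.array(T))
# look at hook w/ wrist: tool x toward hook
st=robot.get_state();print(robot.camera_info("wrist")['rvec'])
h=np.r_[np.mean(P,0),.0]
# tool jaw y perpendicular to long axis
a=np.arctan2(*(P[1]-P[0])[::-1])+np.pi/2
for aa in (a,a+np.pi):
  Rr=rot(aa); p=h-Rr[:,0]*.06+[0,0,.25]
  j=robot.ik(p,Rr); print(aa,p,Rr[:,0],j)
E
```

```text
[0.46086839 0.3946595 ] 1.2828278810776201 1.4627096890250373 [np.float64(0.06621941649912591), np.float64(0.0906951164367013), np.float64(0.06594382620297504), np.float64(0.08956247613362531)]
tab top [0.47002337 0.39446568] [[0.45777513 0.39953239]
 [0.48239209 0.39644862]
 [0.48232141 0.3901101 ]
 [0.45760484 0.3917716 ]]
[-2.49392226 -1.53702762 -0.18647238]
1.5931858970560833 [0.52085335 0.39600276 0.25      ] [-0.99974936 -0.0223877  -0.        ] [-6.95505561e-01  4.49712351e-01 -2.18458122e-03  1.50578131e+00
  1.02453155e-03  1.18610011e+00  8.95328478e-01]
4.734778550645876 [0.40088343 0.39331624 0.25      ] [0.99974936 0.0223877  0.        ] [-1.27087645  0.30992056  0.54299576  1.76044059 -0.17600943  1.11968859
 -2.22025077]
```

```bash
python3 - <<'E'
from h import *
h=np.array([.4609,.3947,0]);Rr=rot(1.593)
robot.move_ptp(h-Rr[:,0]*.05+[0,0,.23],Rr)
im=robot.grab_frame("wrist");C=cam("wrist")
cv2.imwrite("pics/w1.png",im[:,:,::-1]);np.savez("w1.npz",*C)
print(proj(C,[h,h+[0,0,.104]]),robot.get_state()['time'])
E
```

```text
[[318.38507178 161.85326391]
 [318.05011076 169.53078051]] 1.3417
```

View pics/w1.png

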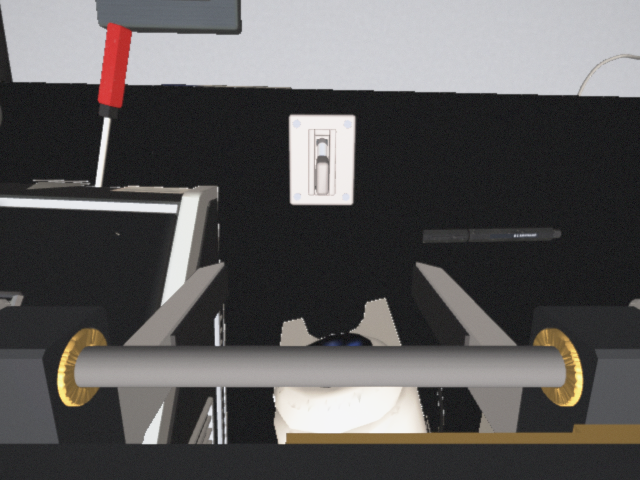

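```bash
python3 - <<'E'
from h import *
im=cv2.imread("pics/w1.png")[:,:,::-1]
crop(im,277,105,90,110,5,"pics/w1c.png")
E
```

```text
(no output)
```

View pics/w1c.png

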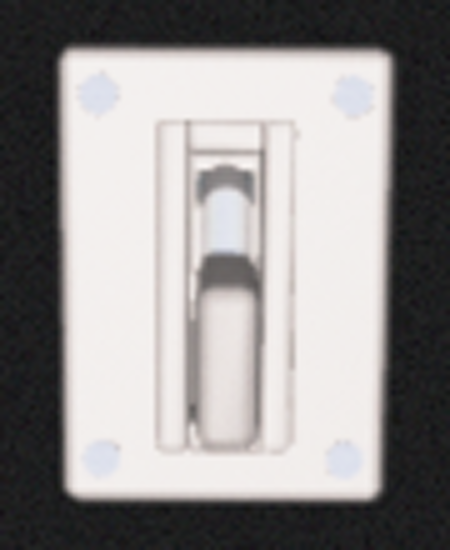

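```bash
python3 - <<'E'
from h import *
d=np.load("w1.npz");C=[d[k] for k in d]
f=lambda u,v,z:onz(C,((u+.5)/5-.5+277,(v+.5)/5-.5+105),z)
B=np.array([f(*p,.008) for p in [(59,49),(394,49),(382,498),(67,498)]])
print("base",B.mean(0)[:2],B[:,:2])
P=np.array([f(*p,.038) for p in [(156,121),(296,121),(292,452),(158,452)]]);print("rim",P.mean(0)[:2])
T=np.array([f(*p,.104) for p in [(201,287),(260,287),(259,445),(201,445)]]);print("tab",T.mean(0)[:2],T[:,:2])
# view pose for isolator
c=np.array([.604,-.211,0]);
for a in (.1186+np.pi/2,.1186-np.pi/2):
  Rr=rot(a);p=c-Rr[:,0]*.06+[0,0,.30];print(a,Rr[:,0],p,robot.ik(p,Rr))
E
```

```text
base [0.45910453 0.39801458] [[0.4154636  0.36429442]
 [0.41387284 0.42986819]
 [0.50275533 0.43157027]
 [0.50432633 0.36632543]]
rim [0.45940259 0.39783903]
tab [0.46717473 0.39835685] [[0.45529768 0.39362529]
 [0.45508229 0.40253802]
 [0.47905175 0.40310193]
 [0.47926721 0.39416217]]
1.6893963267948966 [-0.99297526 -0.11832216 -0.        ] [ 0.66357852 -0.20390067  0.3       ] [ 0.07699762  0.50434744  0.27070926  1.33316001 -0.13373581  1.32177447
  2.03788881]
-1.4521963267948965 [0.99297526 0.11832216 0.        ] [ 0.54442148 -0.21809933  0.3       ] [-0.25690789  0.3554679   0.76043998  1.64004885 -0.25564416  1.24883756
 -0.89831385]
```

```bash
python3 - <<'E'
from h import *
R1=rot(1.593);s=robot.get_state()
robot.move_linear([.42,.35,.42],velocity=.4)
a=.1186-np.pi/2;Rr=rot(a);c=np.array([.604,-.211,0])
try:
  robot.move_ptp(c-Rr[:,0]*.06+[0,0,.42],Rr)
  print(robot.get_state()['qpos'])
  robot.move_linear(c-Rr[:,0]*.06+[0,0,.30],velocity=.3)
except robot.PlanningError as e: print(e)
im=robot.grab_frame("wrist");C=cam("wrist")
cv2.imwrite("pics/w2.png",im[:,:,::-1]);np.savez("w2.npz",*C)
im=robot.grab_frame("side");crop(im,220,270,60,60,10,"pics/sidehook.png")
im=robot.grab_frame("scene");crop(im,180,170,50,50,12,"pics/scenehook.png")
s=robot.get_state();print(s['time'],s['qpos'])
E
```

```text
[-0.15479674  0.26720443  0.62105216  1.44037226 -0.15492725  1.48365168
 -0.98716388]
4.825 [-0.14363758  0.32380027  0.60331335  1.63386732 -0.19263379  1.24085778
 -0.95441488]
```

View pics/w2.png

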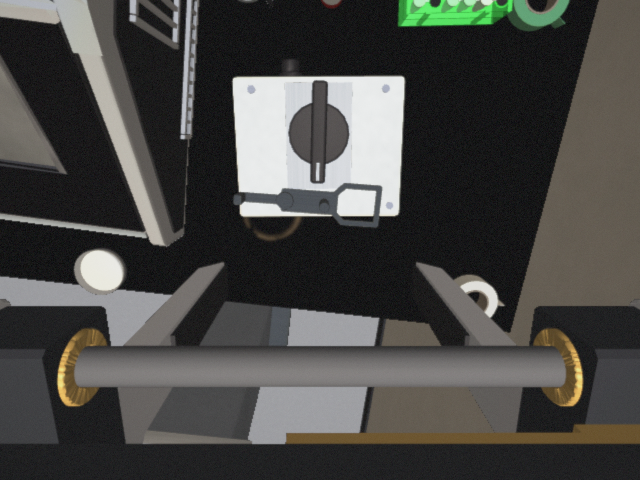

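View pics/sidehook.png

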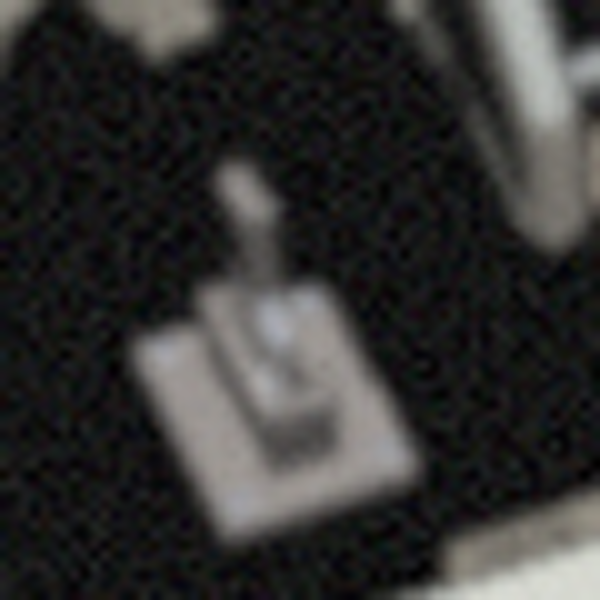

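The wrist view shows the isolator top, corners about (233,77), (405,77), (400,215), (240,216). The handle pointer is at the front and the hasp is stowed with its post near (325,204). I'll overlay candidate models.

```bash
python3 - <<'E'
from h import *
im=cv2.imread("pics/w2.png")[:,:,::-1]
crop(im,225,60,190,180,4,"pics/w2c.png")
C=cam("scene");S=cv2.imread("pics/scenehook.png")
def hook(tilt,dx):
    # hook pts in frame (x,z), 
    pts=[]
    for y in(-.005,.005):
        for a,b in [((-.013,.06),(-.013,.096)),((-.013,.096),(.013,.096)),((.013,.096),(.013,.06)),((-.013,.06),(.013,.06)),((-.0225,0),(-.0225,.0375)),((.0225,0),(.0225,.0375)),((-.0225,0),(.0225,0))]:
            pts.append([(a[0],y,a[1]),(b[0],y,b[1])])
    return np.array(pts)
yaw=np.radians(1.2);Rz=np.array([[np.cos(yaw),-np.sin(yaw),0],[np.sin(yaw),np.cos(yaw),0],[0,0,1]])
for i,(tilt,dx) in enumerate([(0,0),(.09,.0)]):
    I=S.copy();Ry=np.array([[np.cos(tilt),0,np.sin(tilt)],[0,1,0],[-np.sin(tilt),0,np.cos(tilt)]])
    for seg in hook(tilt,dx):
        w=(Rz@Ry@seg.T).T+[.4593+dx,.3965,.008]
        p=(proj(C,w)-[180,170]+.5)*12-.5
        cv2.line(I,*[tuple(map(int,x)) for x in p],(0,255,0) ,1)
    cv2.imwrite(f"/tmp/o{i}.png",I)
cv2.imwrite("pics/ov.png",cv2.resize(np.hstack([cv2.imread("/tmp/o0.png")[80:520,80:],cv2.imread("/tmp/o1.png")[80:520,80:]]),None,fx=.76,fy=.76))
E
```

```text
(no output)
```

View pics/ov.png

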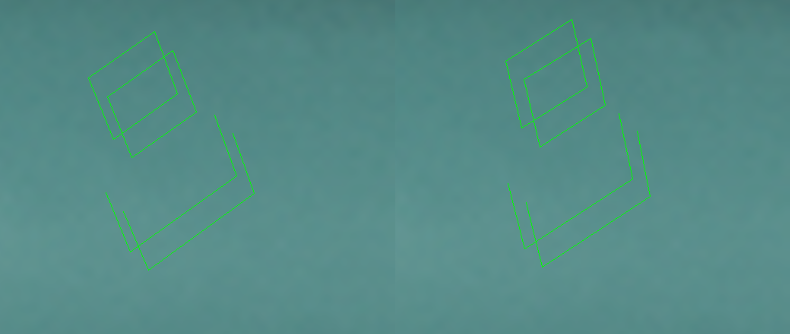

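View pics/w2c.png

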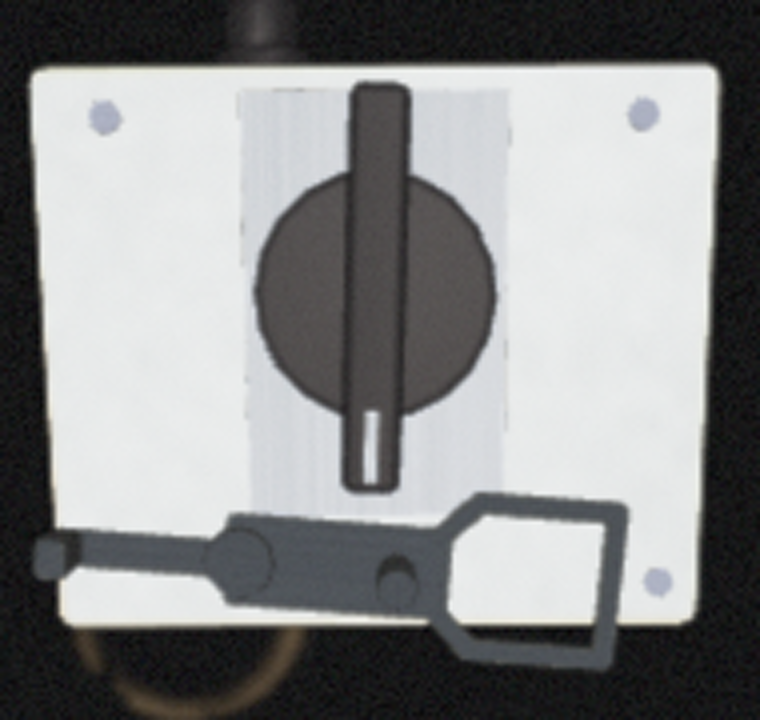

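```bash
python3 - <<'E'
from h import *
from scipy.optimize import least_squares
d=np.load("w2.npz");C=[d[k] for k in d]
q=lambda p:((p[0]+.5)/4-.5+225,(p[1]+.5)/4-.5+60)
P=np.array([onz(C,q(p),.072)[:2] for p in [(59,628),(697,624),(720,65),(29,67)]])
B=np.array([[-.07,.085],[-.07,-.085],[.07,-.085],[.07,.085]])
R2=lambda a:np.array([[np.cos(a),-np.sin(a)],[np.sin(a),np.cos(a)]])
r=least_squares(lambda p:((R2(p[2])@B.T).T+p[:2]-P).ravel(),[.6,-.2,.1])
print(r.x,(r.fun.reshape(-1,2)*1e3).round(1))
x,y,a=r.x
loc=lambda w:R2(a).T@(w[:2]-[x,y])*1e3
print("handle ends",loc(onz(C,q((381,87)),.115)),loc(onz(C,q((371,489)),.115)))
print("post",loc(onz(C,q((397,575)),.110)),"pin",loc(onz(C,q((240,562)),.089)),"bar",loc(onz(C,q((608,587)),.085)))
E
```

```text
[ 0.60443205 -0.21065632  0.1246865 ] [[-0.2  0. ]
 [-0.4  0. ]
 [ 0.6 -0.6]
 [ 0.1  0.5]]
handle ends [58.61834273 -1.4264782 ] [-28.76565532   1.31801326]
post [-49.7740406  -4.7253771] pin [-49.69181087  34.63446239] bar [-57.2430567  -59.02699049]
```

```bash
cat >> h.py <<'E'
BX,BY,BA=.60443,-.21066,.1247
def box(x,y,z):
    c,s=np.cos(BA),np.sin(BA);return np.array([BX+c*x-s*y,BY+s*x+c*y,z])
E
python3 - <<'E'
from h import *
for a in (BA-np.pi/2-.031,BA+np.pi/2-.031):
  h=box(.015,0,.112)
  print([np.round(robot.ik(h,rot(a-t)),2) if robot.ik(h,rot(a-t)) is not None else None for t in (0,.7,1.42)])
E
```

```text
[array([-0.08,  0.64,  0.52,  1.64, -0.37,  0.96, -0.91]), array([-0.15,  0.67,  0.62,  1.65, -0.45,  0.98, -1.56]), array([-0.24,  0.71,  0.76,  1.65, -0.56,  1.01, -2.19])]
[array([ 0.31,  0.58, -0.05,  1.63,  0.03,  0.93,  1.92]), array([ 0.22,  0.58,  0.08,  1.63, -0.05,  0.93,  1.28]), array([ 0.12,  0.59,  0.22,  1.63, -0.15,  0.93,  0.64])]
```

```bash
python3 - <<'E'
from h import *
a=BA-np.pi/2-.031
h=box(.015,0,.112)
robot.gripper_to(.045)
robot.move_ptp(h+[0,0,.05],rot(a))
robot.move_linear(h,velocity=.15)
print(robot.get_state()['ee_pos']-h,robot.get_state()['force'])
robot.gripper_to(0.0)
s=robot.get_state();print(s['opening'],s['time'],s['force'],s['ee_pos']-h)
for t in (.36,.72,1.08,1.42):
    robot.move_linear(h,velocity=.15,frame=rot(a-t))
    s=robot.get_state();print(s['time'],s['force'].round(1),s['moment'].round(2),(s['ee_pos']-h).round(4))
cv2.imwrite("pics/scene2.png",robot.grab_frame("scene")[:,:,::-1])
E
```

```text
[ 0.00029938 -0.00039536  0.00144028] [0.59192482 0.52147852 0.32014703]
0.01374242911089495 7.4583 [-2.66304799  4.13064844  6.12111638] [0.00012052 0.00058724 0.00034882]
7.9667 [-2.7  5.   6.9] [ 1.12  0.81 -0.07] [0.0001 0.0008 0.0003]
8.475 [-2.5  6.1  6.5] [ 1.33  0.79 -0.12] [0.0002 0.001  0.0003]
8.9833 [-2.   5.8  6.6] [ 1.47  0.67 -0.13] [0.0003 0.0011 0.0003]
9.475 [-1.   5.2  6.7] [ 1.54  0.41 -0.01] [0.0004 0.0012 0.0003]
```

```bash
python3 - <<'E'
from h import *
h=box(.015,0,.112)
robot.gripper_to(.045)
robot.move_linear(h+[0,0,.06],velocity=.25)
a=BA-np.pi/2;c=np.array([BX,BY,0])
robot.move_ptp(c-rot(a)[:,0]*.07+[0,0,.27],rot(a))
im=robot.grab_frame("wrist");C=cam("wrist");np.savez("w3.npz",*C)
crop(im,215,60,210,200,3,"pics/w3.png")
pin=box(-.05,.035,0)
def post(t,z): return box(-.05-.04*np.sin(t),.035-.04*np.cos(t),z)
print(proj(C,[post(.08,.11),post(0.08,.084),box(-.05,.035,.089)])*1-[215,60], robot.get_state()['time'])
for t in (.08,.8,1.575):
    print(np.round(robot.ik(post(t,.108),rot(a-t)),2))
E
```

```text
[[110.39907322 141.05084167]
 [109.99654532 136.61077813]
 [ 66.58945983 133.97679422]] 11.8333
[-0.12  0.57  0.6   1.8  -0.4   0.89 -0.86]
[-0.21  0.55  0.71  1.88 -0.46  0.88 -1.52]
[-0.38  0.58  0.88  1.94 -0.57  0.89 -2.23]
```

View pics/w3.png

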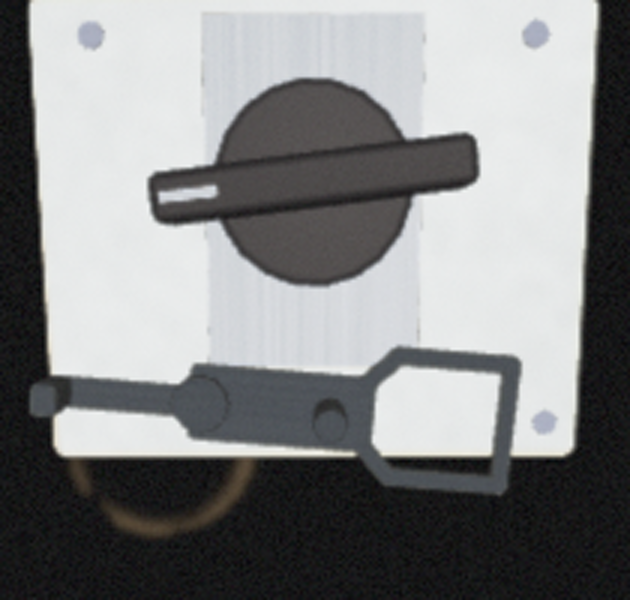

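```bash
python3 - <<'E'
from h import *
a=BA-np.pi/2
def post(t,z): return box(-.05-.04*np.sin(t),.035-.04*np.cos(t),z)
robot.gripper_to(.04)
t0=.08
robot.move_ptp(post(t0,.15),rot(a-t0))
robot.move_linear(post(t0,.107),velocity=.12)
s=robot.get_state();print(s['ee_pos']-post(t0,.107),s['force'])
robot.gripper_to(0)
s=robot.get_state();print(s['opening'],s['time'],s['force'])
for t in np.linspace(t0,1.585,13)[1:]:
    robot.move_linear(post(t,.107),velocity=.03 if t>1.4 else .06,frame=rot(a-t))
    s=robot.get_state();print(round(t,2),s['time'],s['force'].round(1),s['opening'].round(4))
    if np.linalg.norm(s['force'][:2])>35: break
cv2.imwrite("pics/scene3.png",robot.grab_frame("scene")[:,:,::-1])
E
```

```text
[ 0.00042938 -0.00024233  0.00104791] [-0.27826899  0.12941628  1.23110713]
0.009583242324172288 13.8167 [-0.67195183  5.3729058   5.52162333]Traceback (most recent call last):
  File "<stdin>", line 13, in <module>
AttributeError: 'float' object has no attribute 'round'
```

```bash
python3 - <<'E'
from h import *
a=BA-np.pi/2
def post(t,z): return box(-.05-.04*np.sin(t),.035-.04*np.cos(t),z)
for t in np.linspace(.08,1.585,13)[2:]:
    robot.move_linear(post(t,.107),velocity=.03 if t>1.4 else .06,frame=rot(a-t))
    s=robot.get_state();print(round(t,2),s['time'],s['force'].round(1),round(s['opening'],4))
    if np.linalg.norm(s['force'][:2])>35: break
robot.gripper_to(.04)
robot.move_linear(post(1.57,.16),velocity=.2)
Rr=rot(a)
robot.move_ptp(box(-.14,0,.27),Rr)
im=robot.grab_frame("wrist");C=cam("wrist");np.savez("w4.npz",*C)
crop(im,215,60,210,200,3,"pics/w4.png")
print(proj(C,[box(-.145,.035,.085),box(-.05,.035,.089)])-[215,60],robot.get_state()['time'])
E
```

```text
0.33 14.3667 [-0.4  5.1  4.3] 0.0092
0.46 14.6417 [0.9 5.4 5.8] 0.0091
0.58 14.9167 [0.5 4.  4.8] 0.009
0.71 15.1917 [1.5 5.5 4. ] 0.009
0.83 15.4667 [2.1 5.4 2.8] 0.009
0.96 15.7417 [3.1 5.4 3.1] 0.0091
1.08 16.0167 [3.5 5.1 2.5] 0.009
1.21 16.2917 [3.5 4.2 1.9] 0.0093
1.33 16.5667 [3.6 5.3 2.3] 0.009
1.46 16.8833 [5.  2.8 2.1] 0.0093
1.58 17.2 [5.4 3.2 2.4] 0.0089
[[ 67.76143981 159.66851042]
 [ 64.67832424  53.98493344]] 19.6083
```

View pics/w4.png

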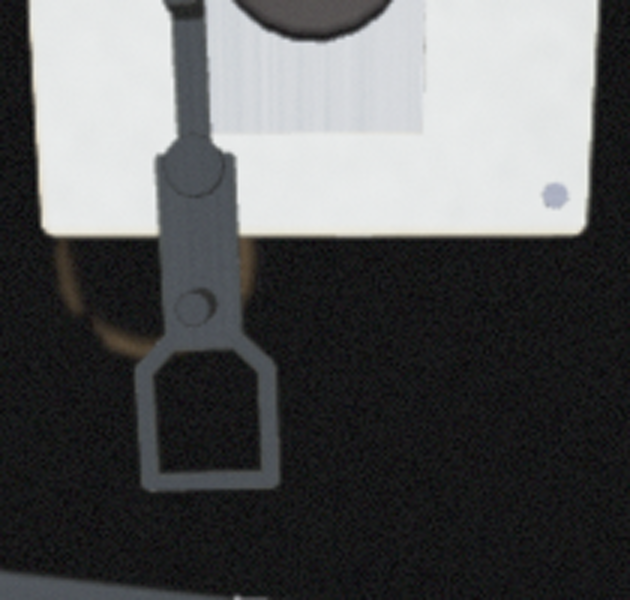

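```bash
python3 - <<'E'
from h import *
d=np.load("w4.npz");C=[d[k] for k in d]
q=lambda p:((p[0]+.5)/3-.5+215,(p[1]+.5)/3-.5+60)
b=onz(C,q((210,480)),.085);print("bar",b, onz(C,q((148,482)),.085),onz(C,q((279,478)),.085),"nominal",box(-.145,.035,.082))
d=np.load("w1.npz");W=[d[k] for k in d];S=cam("scene")
for z in(0,.05,.1,.2):print(z,"machine corner w1 (213,186)",onz(W,(213,186),z)[:2],"scene (238,211)",onz(S,(238,211),z)[:2], "w1(222,262)",onz(W,(220,262),z)[:2])
im=cv2.imread("pics/w1.png")[:,:,::-1];crop(im,60,90,200,130,4,"pics/w1m.png")
im=cv2.imread("pics/scene0.png")[:,:,::-1];crop(im,170,90,200,150,4,"pics/s0m.png")
E
```

```text
bar [ 0.45642739 -0.19575021  0.085     ] [ 0.45336866 -0.17645538  0.085     ] [ 0.45975607 -0.21721057  0.085     ] nominal [ 0.45620272 -0.19396645  0.082     ]
0 machine corner w1 (213,186) [0.48838729 0.28518432] scene (238,211) [0.50913688 0.30702472] w1(222,262) [0.57174284 0.28919429]
0.05 machine corner w1 (213,186) [0.48211129 0.29925143] scene (238,211) [0.49633828 0.27864304] w1(222,262) [0.55480385 0.30274843]
0.1 machine corner w1 (213,186) [0.4758353  0.31331854] scene (238,211) [0.48353968 0.25026135] w1(222,262) [0.53786486 0.31630258]
0.2 machine corner w1 (213,186) [0.4632833  0.34145275] scene (238,211) [0.45794248 0.19349798] w1(222,262) [0.50398688 0.34341087]
```

View pics/s0m.png

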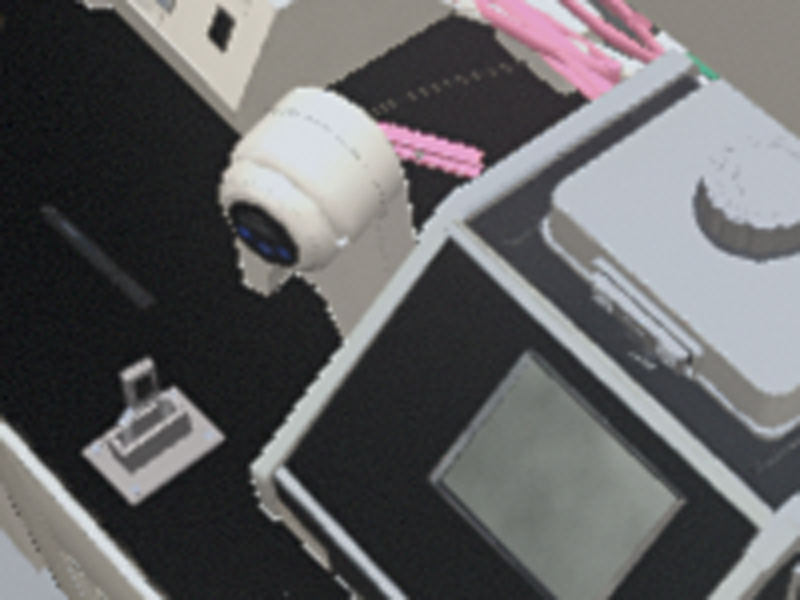

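```bash
python3 - <<'E'
from h import *
d=np.load("w1.npz");W=[d[k] for k in d];S=cam("scene")
M=lambda C:C[0]@np.c_[C[1],C[2]]
for s,w in [((236,149),(345,345)),((235.5,162.5),(335,320)),((230,147),(330,340))]:
    X=cv2.triangulatePoints(M(S),M(W),np.array(s,float),np.array(w,float))[:,0];X=X[:3]/X[3];print(X,proj(S,X),proj(W,X))
g=np.array([.466,.398,.088])
for a0 in (1.593,1.593-np.pi):
  print(robot.ik(g,rot(a0)))
  print(robot.ik([.45,.36,.42],rot(a0)))
for a0 in (BA+np.pi/2,BA-np.pi/2):
  print(robot.ik([.4564,-.195,.118],rot(a0)),robot.ik([.4564,-.195,.25],rot(a0)))
E
```

```text
[0.60853845 0.42164011 0.11019113] [[235.63083966 149.77828872]] [[346.07769583 348.97031614]]
[0.59624183 0.41247154 0.07187468] [[236.1245629  161.41359052]] [[333.90096459 314.55776678]]
[0.5824001  0.40749361 0.15221397] [[229.3365704 148.2838682]] [[331.8339844  347.65471075]]
[-0.94306209  0.56254534  0.24774873  1.75898492 -0.17627803  0.84172334
  0.97883799]
[-1.24391918  0.24689758  0.6510794   1.46637137 -0.14930416  1.47839768
  0.99925639]
[-1.15677044  0.61275462  0.54309153  1.76653862 -0.39811992  0.87358966
 -1.98292002]
[-1.05526793  0.22445565  0.40648139  1.46044409 -0.08852441  1.47481873
 -2.19801926]
[ 1.20244532  0.56749646 -1.08276346  1.99833518  0.62155735  0.95330585
  1.4958844 ] [-0.01501083  0.16477131  0.39936468  1.90826734 -0.07228589  1.08239736
  2.10895187]
[-0.24833392  0.40768694  0.7153939   2.04249364 -0.36440166  0.81789796
 -0.76594717] [-0.36436199  0.20369336  0.80709536  1.91753527 -0.16573391  1.08785865
 -0.93628154]
```

```bash
python3 - <<'E'
from h import *
from scipy.spatial.transform import Rotation as Ro
robot.move_linear([.44,-.19,.42],velocity=.4)
a0=np.radians(91.2)-np.pi
ax=np.array([-np.sin(np.radians(1.2)),np.cos(np.radians(1.2)),0])
RT=Ro.from_rotvec(ax*.09).as_matrix()@rot(a0)
robot.move_ptp([.44,.33,.42],rot(a0))
print(robot.get_state()['qpos'])
hz=-RT[:,2]
g=np.array([.466,.398,.088])
robot.move_ptp(g+hz*.10,RT)
robot.move_linear(g,velocity=.15)
s=robot.get_state();print(s['time'],s['ee_pos']-g,s['force'])
im=robot.grab_frame("scene");crop(im,160,130,100,100,6,"pics/pre.png")
E
```

```text
[-0.91453092  0.16343422  0.25429077  1.5196139  -0.04090521  1.46379346
 -2.21051633]
23.8167 [0.00059091 0.00036186 0.00115675] [0.33638741 0.04649622 0.9983952 ]
```

View pics/pre.png

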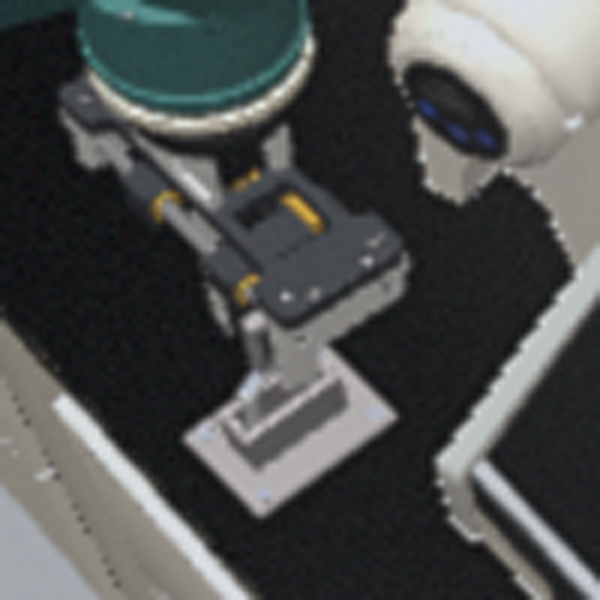

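```bash
python3 - <<'E'
from h import *
robot.gripper_to(0)
s=robot.get_state();print(s['time'],s['opening'],s['force'],s['ee_pos'])
p=s['ee_pos']
robot.move_linear(p+[0,0,.06],velocity=.1)
s=robot.get_state();print(s['time'],s['opening'],s['force'])
robot.move_linear(np.array([.44,.36,.36]),velocity=.3,frame=rot(np.radians(91.2)-np.pi))
C=cam("scene");p=robot.get_state()['ee_pos'];q=proj(C,p-[0,0,.06])[0].astype(int);print(q,robot.get_state()['opening'],robot.get_state()['time'])
im=robot.grab_frame("scene");x,y=q-[40,40];crop(im,x,y,80,80,7,"pics/held.png");print(x,y)
im=robot.grab_frame("side");q=proj(cam("side"),p-[0,0,.06])[0].astype(int);crop(im,q[0]-40,q[1]-40,80,80,7,"pics/held2.png")
E
```

```text
24.4417 0.009700207979163676 [0.0933297  0.23071652 0.21946324] [0.46597667 0.39808196 0.08805619]
25.1917 0.009577342458431164 [ 1.06083551  0.66985621 -2.08299079]
[185 152] 0.009822149948392036 26.0667
145 112
```

View pics/held.png

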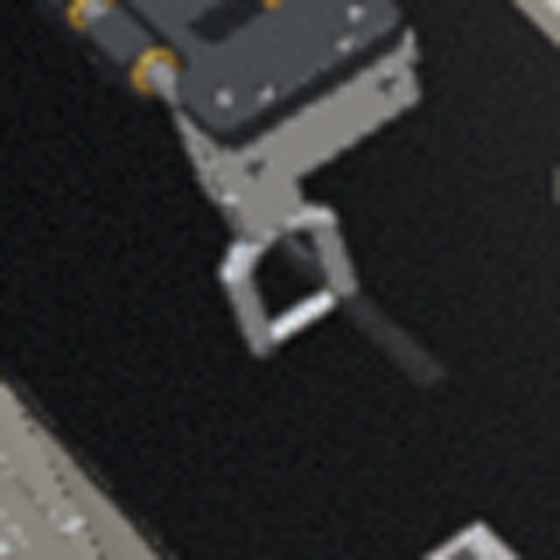

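View pics/held2.png

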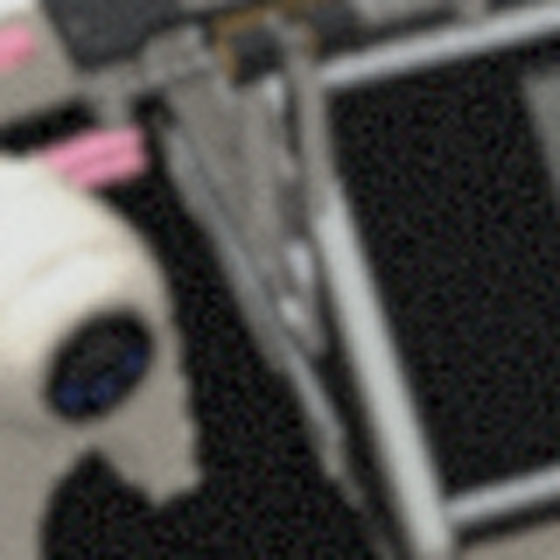

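```bash
python3 - <<'E'
from h import *
from scipy.spatial.transform import Rotation as Ro
C=cam("scene");o=-C[1].T@C[2]
P=np.array([.45,0.0,.60])
best=None
for P in ([.45,0,.6],[.45,0,.5],[.42,.1,.5]):
  P=np.array(P);d=o-P;ang=np.arctan2(d[1],d[0])
  for tl in (.6,.4,.2,0):
    Rr=rot(ang)
    # bottom toward camera: tool z gains +d horizontally
    Rr=Ro.from_rotvec(Rr[:,0]*(tl)).as_matrix()@Rr
    Rr2=Ro.from_rotvec(rot(ang)[:,0]*(-tl)).as_matrix()@rot(ang)
    for X in (Rr,Rr2):
      if X[:2,2]@d[:2]>=-1e-9:
        j=robot.ik(P,X)
        if j is not None: print(P,tl,np.round(j,2))
E
```

```text
[0.45 0.   0.6 ] 0.2 [-0.77  0.06  0.65  1.27  0.12  1.95 -2.24]
[0.45 0.   0.6 ] 0 [-0.75 -0.03  0.66  1.33  0.02  1.84 -2.25]
[0.45 0.   0.6 ] 0 [-0.75 -0.03  0.66  1.33  0.02  1.84 -2.25]
[0.45 0.   0.5 ] 0.6 [-0.77  0.22  0.57  1.43  0.32  1.95 -2.3 ]
[0.45 0.   0.5 ] 0.4 [-0.77  0.12  0.59  1.47  0.23  1.85 -2.31]
[0.45 0.   0.5 ] 0.2 [-0.75  0.02  0.6   1.51  0.14  1.74 -2.3 ]
[0.45 0.   0.5 ] 0 [-0.73 -0.07  0.62  1.58  0.04  1.63 -2.27]
[0.45 0.   0.5 ] 0 [-0.73 -0.07  0.62  1.58  0.04  1.63 -2.27]
[0.42 0.1  0.5 ] 0.6 [-0.91  0.19  0.45  1.45  0.31  1.98 -2.4 ]
[0.42 0.1  0.5 ] 0.4 [-0.9   0.09  0.46  1.49  0.23  1.87 -2.4 ]
[0.42 0.1  0.5 ] 0.2 [-0.87 -0.01  0.46  1.54  0.14  1.76 -2.39]
[0.42 0.1  0.5 ] 0 [-0.82 -0.11  0.46  1.61  0.05  1.63 -2.36]
[0.42 0.1  0.5 ] 0 [-0.82 -0.11  0.46  1.61  0.05  1.63 -2.36]
```

```bash
python3 - <<'E'
from h import *
from scipy.spatial.transform import Rotation as Ro
robot.move_linear([.42,.33,.45],velocity=.35)
C=cam("scene");o=-C[1].T@C[2]
P=np.array([.45,0,.5]);d=o-P;ang=np.arctan2(d[1],d[0]);R0=rot(ang)
for sg in (1,-1):
    X=Ro.from_rotvec(R0[:,0]*sg*.5).as_matrix()@R0
    if X[:2,2]@d[:2]>0:break
robot.move_ptp(P,X)
s=robot.get_state();T=s['tool_rot'];q=proj(C,s['ee_pos']+T[:,2]*.05)[0].astype(int)
im=robot.grab_frame("scene");x,y=q-[50,50];crop(im,x,y,100,100,6,"pics/held3.png");print(x,y,s['time'],s['opening'])
np.savez("held.npz",p=s['ee_pos'],T=T,xy=[x,y]);print(T)
E
```

```text
228 170 27.8583 0.009876200664662048
[[ 8.30981158e-01 -4.88111355e-01 -2.66866295e-01]
 [-5.56300317e-01 -7.29571655e-01 -3.97812968e-01]
 [-5.21057980e-04  4.79032886e-01 -8.77796801e-01]]
```

View pics/held3.png

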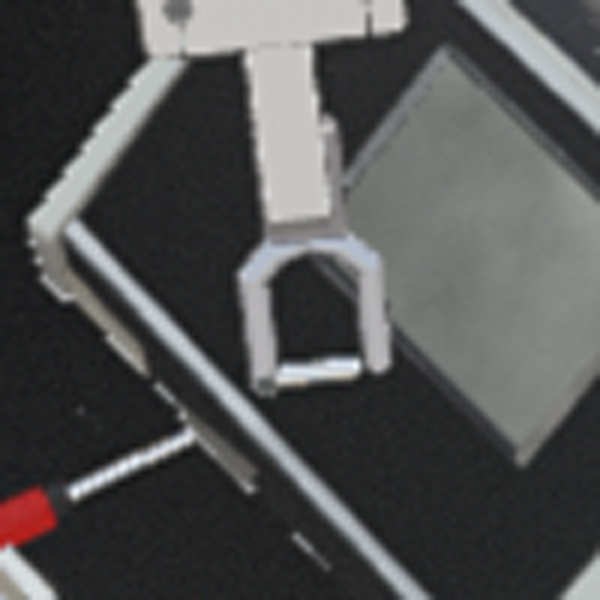

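```bash
python3 - <<'E'
from h import *
d=np.load("held.npz");C=cam("scene");K,R,t=C;o=-R.T@t
x,y=d['xy'];T=d['T'];p=d['p']
def tp(u,v):
    r=R.T@np.linalg.solve(K,[(u+.5)/6-.5+x,(v+.5)/6-.5+y,1])
    k=((p-o)@T[:,1])/(r@T[:,1]);w=o+k*r
    return (T.T@(w-p)*1e3).round(1)[[0,2]]
for n,u in dict(leftfoot=(264,390),rightfoot=(378,370),lt=(256,285),rt=(370,270),arch_in=(314,250),tabL_bot=(262,240),tabR_bot=(343,236),tabRtop=(326,118),hinge=(263,383),gatetip=(359,367)).items():print(n,tp(*u))
E
```

```text
leftfoot [-17.   80.1]
rightfoot [19.7 78.1]
lt [-14.9  41. ]
rt [20.7 40.8]
arch_in [ 4.2 31.1]
tabL_bot [-11.2  25.2]
tabR_bot [13.6 27.4]
tabRtop [ 12.7 -14. ]
hinge [-17.   77.4]
gatetip [13.8 76. ]
```

```bash
cat >> h.py <<'E'
e=.045
A=np.array([[np.cos(e),0,np.sin(e)],[0,-1,0],[np.sin(e),0,-np.cos(e)]])
b=BA+.022
H=np.array([[np.cos(b),-np.sin(b),0],[np.sin(b),np.cos(b),0],[0,0,1]])
TT=H@A.T
BAR=np.array([.4564,-.196,.082])
def tcp(h,xo=.003):  # bar at hook height h, hook x xo
    return BAR-H@np.array([xo,0,h])-TT@np.array([.0013,0,.0795])
E
sed -i 's/A=np.array(.*/A=np.array([[np.cos(e),0,np.sin(e)],[0,-1,0],[np.sin(e),0,-np.cos(e)]])/' h.py
python3 - <<'E'
from h import *
print(np.linalg.det(TT),TT,tcp(-.03))
robot.move_ptp(tcp(-.2),TT)
robot.move_linear(tcp(-.03),velocity=.2)
s=robot.get_state();print(s['time'],s['ee_pos']-tcp(-.03),s['opening'],s['qpos'])
im=robot.grab_frame("scene");crop(im,300,250,120,110,5,"pics/al.png");np.savez("al.npz",s['ee_pos'],s['tool_rot'])
im=robot.grab_frame("wrist");cv2.imwrite("pics/alw.png",im[:,:,::-1])
im=robot.grab_frame("side");cv2.imwrite("pics/als.png",im[:,:,::-1])
E
```

```text
1.0 [[ 0.98825738  0.14617438  0.04450162]
 [ 0.1460264  -0.98925884  0.00657563]
 [ 0.04498481  0.         -0.99898767]] [ 0.44860961 -0.19715112  0.19136104]
30.1417 [ 0.0005478  -0.00015373  0.00088983] 0.00994474809659135 [-0.41926368  0.27707467  0.91523567  2.02484079 -0.30742998  0.92947288
 -0.76805299]
```

View pics/al.png

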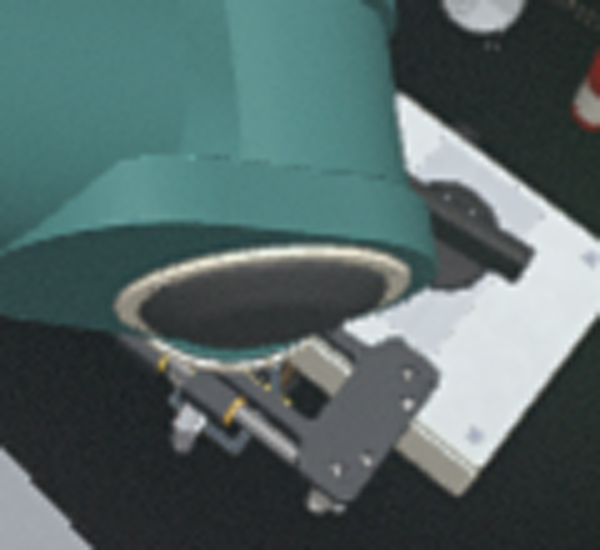

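View pics/alw.png

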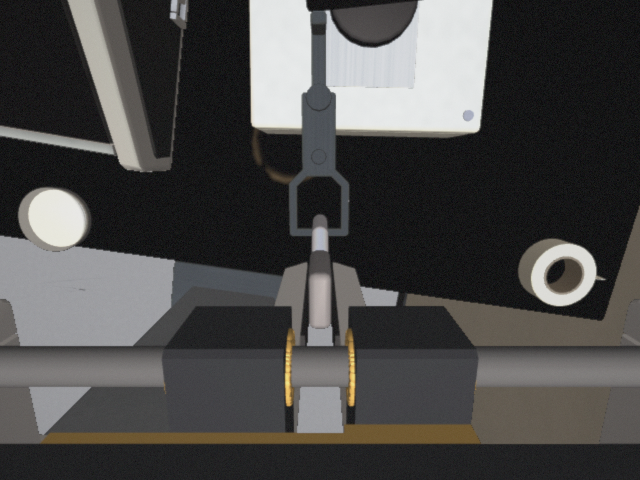

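```bash
python3 - <<'E'
from h import *
W=cam("wrist")
im=cv2.imread("pics/alw.png")[:,:,::-1];crop(im,280,160,80,130,6,"/tmp/x.png");crop(im,270,160,100,95,6,"pics/alwc.png")
s=robot.get_state();T=s['tool_rot'];p=s['ee_pos'];Hk=T@A;o=p+T@np.array([.0013,0,.0795])
print("bar",proj(W,BAR+[0,0,.003]),"barback edge",proj(W,BAR+H@[.003,0,0]),"front",proj(W,BAR-H@[.003,0,0]))
for q in [(.018,0,0),(.0225,0,0),(.0225,0,.0375),(.018,0,.045),(0,0,.06)]:print(q,proj(W,o+Hk@np.array(q)))
print(H.T@(o-BAR))
E
```

```text
bar [[319.27461408 231.6999901 ]] barback edge [[319.28160598 226.9794082 ]] front [[319.27586828 234.86236667]]
(0.018, 0, 0) [[319.41612803 216.54153257]]
(0.0225, 0, 0) [[319.41941947 209.75355111]]
(0.0225, 0, 0.0375) [[319.36301779 218.90394055]]
(0.018, 0, 0.045) [[319.34555367 229.35920032]]
(0, 0, 0.06) [[319.29957462 269.54487463]]
[-0.00237378 -0.00011611  0.03088974]
```

View pics/alwc.png

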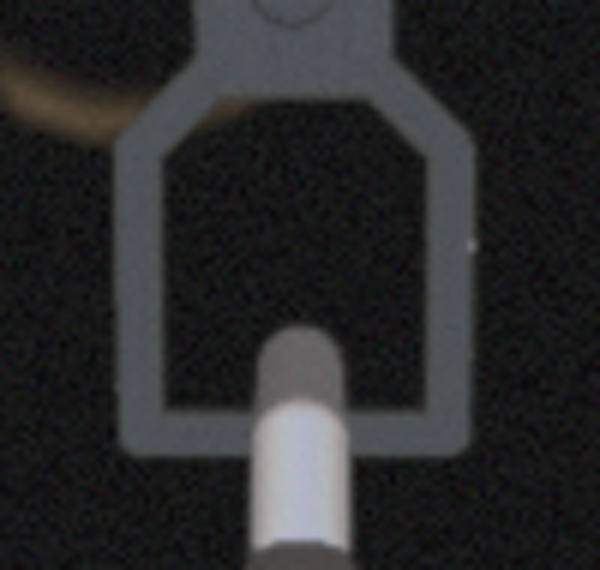

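```bash
python3 -c "
import cv2
im=cv2.imread('pics/als.png');cv2.imwrite('pics/alsc.png',cv2.resize(im[150:330,250:470],None,fx=3,fy=3))"
```

```text
(no output)
```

View pics/alsc.png

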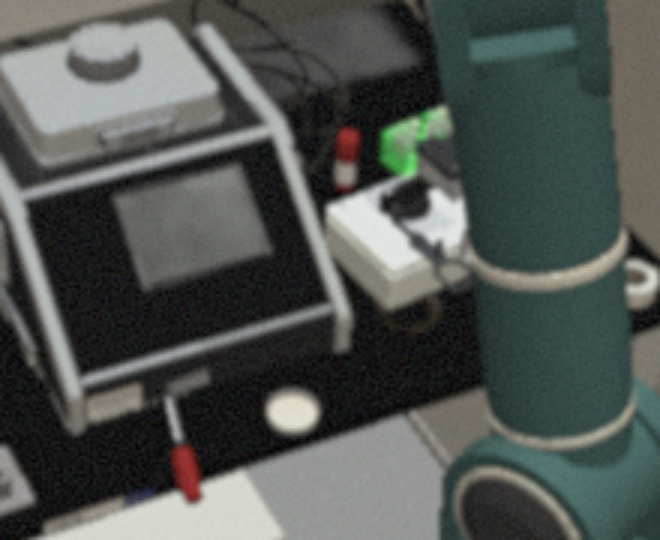

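The wrist view has the hook centred in the loop (column 320 against the bar's 319), with the inner leg just behind the bar. The estimated bar position is about x = +3.5 mm in the hook frame, inside the allowed window. Pressing down now.

```bash
python3 - <<'E'
from h import *
for h in (-.005,.0,.006,.012,.018,.024,.030,.036,.041,.0455):
    r=robot.move_linear(tcp(h),velocity=.05,threshold=25)
    s=robot.get_state();print(h,r,s['force'].round(1),(s['ee_pos']-tcp(h)).round(4),round(s['opening'],4),s['time'])
    if r:break
im=robot.grab_frame("wrist");crop(im,220,100,200,180,4,"pics/pr.png")
E
```

```text
-0.005 False [ 0.   0.4 -0.5] [-0.     -0.0001 -0.    ] 0.0098 30.9417
0.0 False [-0.2  0.4 -0.5] [ 0.      0.0001 -0.0001] 0.01 31.1917
0.006 False [-1.5  0.5  1.1] [-0.0002  0.0001 -0.0003] 0.0098 31.4583
0.012 False [-2.9 -0.4  0.5] [-0.0004  0.     -0.0004] 0.0098 31.725
0.018 False [-2.2 -0.  -1. ] [-0.0006  0.     -0.0005] 0.0099 31.9917
0.024 False [-4.7  0.2 -4. ] [-0.0007  0.0002 -0.0006] 0.01 32.2583
0.03 False [ 0.  -0.1 -1.2] [ 0.0002  0.     -0.0001] 0.0099 32.525
0.036 False [-1.6  0.9 -1. ] [-0.0001  0.     -0.0002] 0.0098 32.7917
0.041 False [ 0.9 -0.3 -0.9] [-0.0001  0.     -0.0002] 0.0098 33.0417
0.0455 False [-1.8 -0.3 11.5] [ 0.0004 -0.0004  0.0003] 0.0102 33.2917
```

View pics/pr.png

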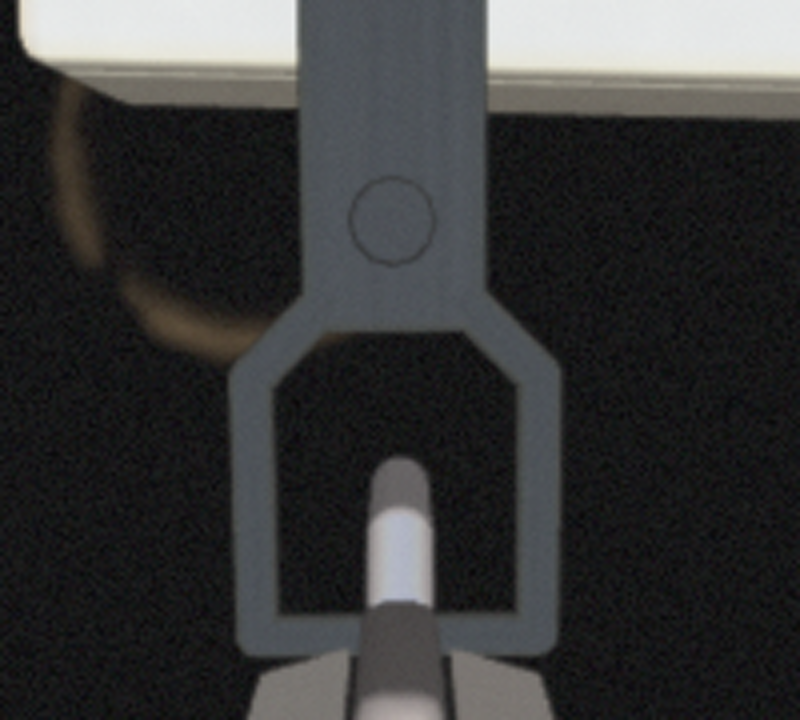

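```bash
python3 - <<'E'
from h import *
robot.move_linear(tcp(.0435),velocity=.03);print(robot.get_state()['force'])
robot.gripper_to(.03)
robot.pause(.5)
im=robot.grab_frame("wrist");crop(im,220,100,200,180,4,"pics/rel.png")
robot.gripper_to(.05)
p=robot.get_state()['ee_pos'];robot.move_linear(p-TT[:,2]*.08,velocity=.1)
robot.pause(.3)
im=robot.grab_frame("wrist");crop(im,220,160,200,180,4,"pics/rel2.png")
print(robot.get_state()['time'],robot.get_state()['force'])
E
```

```text
[ 0.74829949 -0.22873576 -0.58413421]
36.5 [ 0.2875536  -0.56844823  0.05139937]
```

View pics/rel2.png

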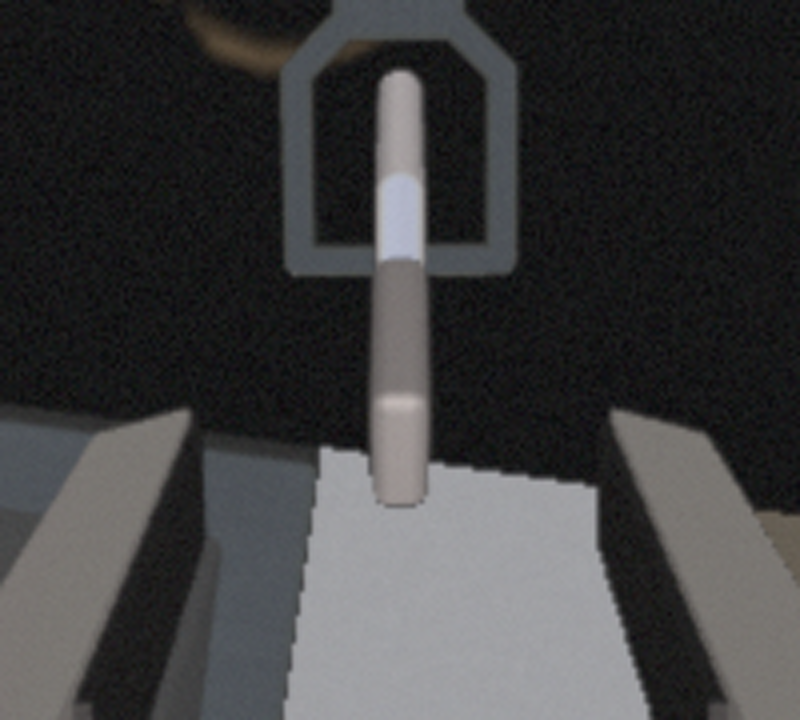

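```bash
python3 - <<'E'
from h import *
p=robot.get_state()['ee_pos'];robot.move_linear([p[0]-.0,p[1],.33],velocity=.2)
robot.move_ptp([.43,-.02,.36],rot(-np.pi/2))
S=cam("scene");q=proj(S,BAR)[0].astype(int);print(q)
im=robot.grab_frame("scene");cv2.imwrite("pics/fs.png",im[:,:,::-1]);crop(im,q[0]-40,q[1]-40,80,80,7,"pics/fs_c.png")
im=robot.grab_frame("side");cv2.imwrite("pics/fside.png",im[:,:,::-1]);q=proj(cam("side"),BAR)[0].astype(int);print(q)
print(robot.get_state()['time'])
E
```

```text
[339 334]
[404 244]
38.1583
```

View pics/fs_c.png

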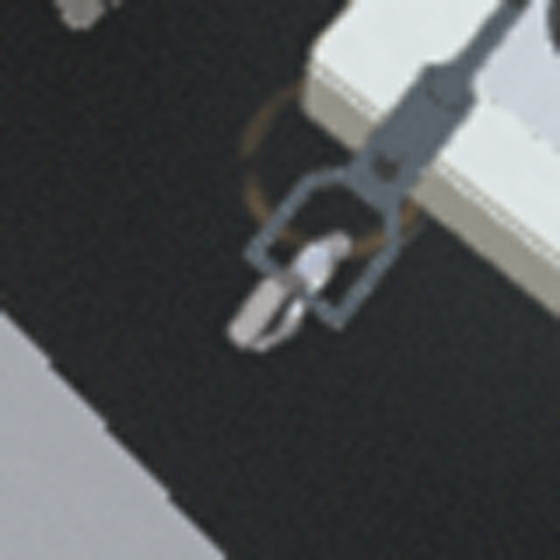

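View pics/fside.png

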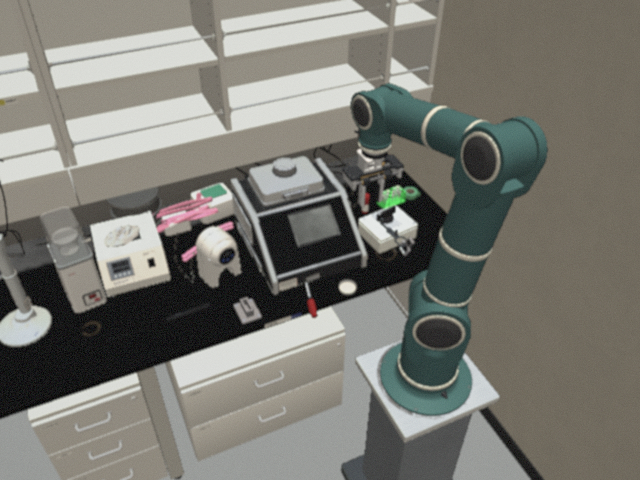

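```bash
cat > ov.py <<'E'
from h import *
from scipy.spatial.transform import Rotation as Ro
def wire():
    segs=[]
    for y in(-.005,.005):
        c=[(-.013,.06),(-.013,.096),(.013,.096),(.013,.06),(-.013,.06)]
        segs+=[[(a[0],y,a[1]),(b[0],y,b[1])] for a,b in zip(c,c[1:])]
    th=np.linspace(0,np.pi,13)
    for r in(.0135,.0225):
        c=[(r,0)]+[(r*np.cos(t),.0375+r*np.sin(t)) for t in th]+[(-r,0)]
        segs+=[[(a[0],0,a[1]),(b[0],0,b[1])] for a,b in zip(c,c[1:])]
    segs.append([(-.018,0,.0065),(.0135,0,.0065)])
    return np.array(segs)
def draw(img,C,off,s,phi,bar=BAR,yaw=0,slide=0.):
    I=img.copy();Hr=H@Ro.from_euler('zy',[yaw,phi]).as_matrix()
    ctr=bar-[0,0,.0105]
    for seg in wire():
        w=(Hr@(seg-[0,0,.0375]).T).T+ctr
        p=(proj(C,w)-off+.5)*s-.5
        cv2.line(I,*[tuple(map(int,x)) for x in p],(0,255,0),1)
    return I
E
python3 - <<'E'
from ov import *
S=cam("scene");im=cv2.imread("pics/fs.png");off=np.array([299,294])
c=cv2.resize(im[294:374,299:379],None,fx=8,fy=8,interpolation=cv2.INTER_CUBIC)
t=[draw(c,S,off,8,ph)[150:450,150:450] for ph in(0,-.2,-.35,-.5)]
t+= [c[150:450,150:450]]
cv2.imwrite("pics/ov2.png",np.vstack([np.hstack([t[0],t[1]]),np.hstack([t[2],t[3]])]))
cv2.imwrite("pics/raw2.png",cv2.resize(t[4],None,fx=2,fy=2))
E
```

```text
(no output)
```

View pics/ov2.png

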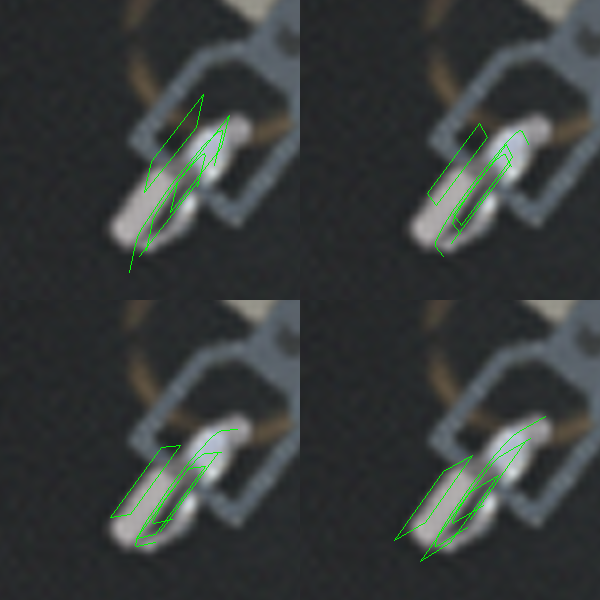

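View pics/raw2.png

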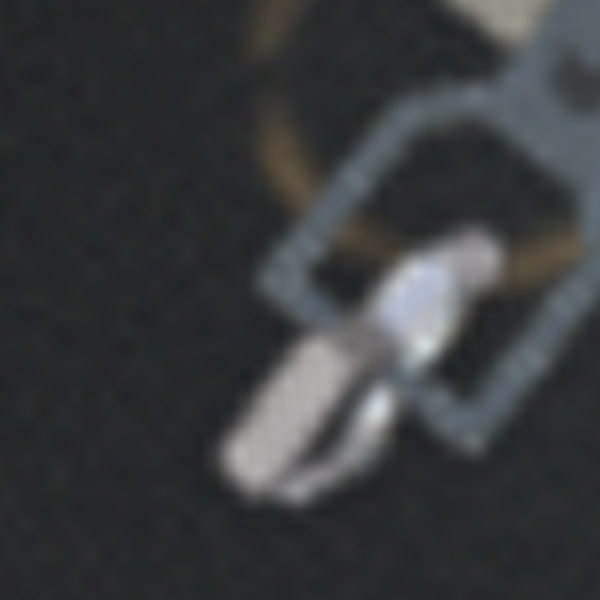

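```bash
python3 - <<'E'
from h import *
a=BA-np.pi/2
robot.move_ptp(BAR-rot(a)[:,0]*.05+[0,0,.20],rot(a))
for i in range(2):
    im=robot.grab_frame("wrist");W=cam("wrist");cv2.imwrite(f"pics/v{i}.png",im[:,:,::-1]);np.savez("v.npz",*W)
    if i==0: robot.pause(.8)
crop(im,240,80,160,150,5,"pics/vc.png")
d=cv2.absdiff(cv2.imread("pics/v0.png"),cv2.imread("pics/v1.png"))[60:300,240:400];print(d.max(),d.mean(),robot.get_state()['time'],proj(W,[BAR,BAR+[0,0,.065]]))
E
```

```text
82 3.8823003472222224 40.1333 [[319.4664996  159.73461645]
 [319.40836182 163.94976429]]
```

View pics/vc.png

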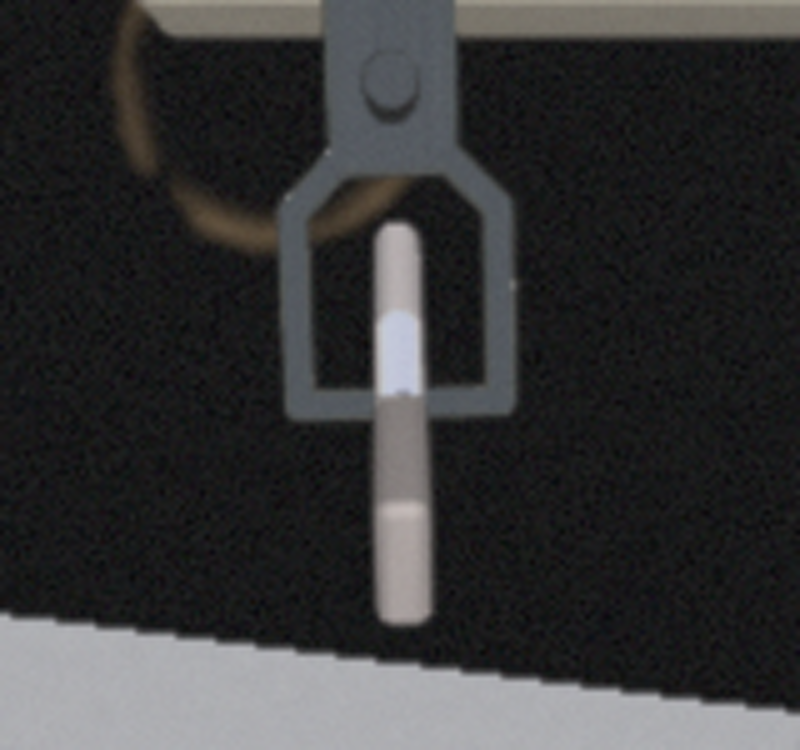

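```bash
python3 - <<'E'
from ov import *
from scipy.optimize import least_squares
d=np.load("v.npz");W=[d[k] for k in d]
pts=np.array([(.013,.096),(-.013,.096),(.013,.060),(.0225,.002)])
v=np.array([505,625,395,222]);v=(v+.5)/5-.5+80
def f(p):
    c,s=np.cos(p[2]),np.sin(p[2])
    xs=p[0]+c*pts[:,0]+s*pts[:,1];zs=p[1]-s*pts[:,0]+c*pts[:,1]
    P=BAR[None]+(H@np.c_[xs,0*xs,zs].T).T
    return proj(W,P)[:,1]-v
for k in ([0,1,2,3],[0,1,2],[0,1,3]):
    r=least_squares(lambda p:f(p)[k],[0,-.048,-.3]);p=r.x
    c,s=np.cos(p[2]),np.sin(p[2]);bx,bz=-p[0],-p[1]
    print(p,"bar in hook",c*bx-s*bz,s*bx+c*bz,f(p).round(2))
# constrained: bar on arch
g=lambda q:f([-s_(q)[0],-s_(q)[1],q[0]])
def s_(q): 
    # bar centre = arch centre + .0105 up (world)
    phi=q[0]; return np.array([np.sin(phi)*.0375, np.cos(phi)*.0375+.0105])
r=least_squares(g,[-.3]);print("constr",r.x,r.fun)
a,b=cv2.imread("pics/v0.png"),cv2.imread("pics/v1.png")
for n in (a,b):
    col=n[80:230,318:322].astype(float).mean((1,2));print(np.argsort(-abs(np.diff(col)))[:6]+80)
E
```

```text
[ 0.01542366 -0.05487382 -0.45901221] bar in hook 0.010485380855189122 0.05602751339291455 [-0.48 -0.01  0.85 -0.35]
[ 0.01836634 -0.05158966 -0.49329167] bar in hook 0.008252447215900596 0.0541360615699586 [-0.   -0.   -0.   -3.08]
[ 0.01532546 -0.05884552 -0.46726043] bar in hook 0.01282384111782551 0.05944084756470001 [-0.   -0.    1.27  0.  ]
constr [-0.45355583] [-0.95229191  0.44543913 -0.05301736 -1.90490038]
[212 124 204 158 211 123]
[212 124 204 211 123 203]
```

```bash
cat >> ov.py <<'E'
A0=np.diag([1.,-1,-1])
def pose(phi,slack,xo=0.,g=.0795):
    """tool pose gripping hook tab at hook z=g, hook tilted phi, bar at arch centre + (.0105-slack) up, bar at hook-side offset xo"""
    Hr=H@Ro.from_euler('y',phi).as_matrix()
    ctr=BAR-[0,0,.0105-slack]-H@[xo,0,0]
    return ctr+Hr@[0,0,g-.0375], Hr@A0.T
E
python3 - <<'E'
from ov import *
q0=robot.get_state()['qpos'];print(q0.round(2))
for ph in (-.455,-.2,0,.1):
    p,R=pose(ph,0);print(ph,p.round(4),None if robot.ik(p,R) is None else robot.ik(p,R).round(2))
p,R=pose(-.455,0);j=robot.ik(p-R[:,2]*.06,R);print(j)
# where the measured tab centre sits versus model
E
```

```text
[-0.29  0.04  0.71  1.96 -0.03  1.14 -1.01]
-0.455 [ 0.4381 -0.1987  0.1092] [-0.08  0.26  0.69  2.35 -1.15  0.51  0.16]
-0.2 [ 0.4481 -0.1972  0.1127] [-0.1   0.3   0.6   2.18 -0.51  0.61 -0.56]
0 [ 0.4564 -0.196   0.1135] [-0.2   0.4   0.66  2.04 -0.34  0.8  -0.76]
0.1 [ 0.4605 -0.1954  0.1133] [-0.24  0.47  0.68  1.97 -0.3   0.91 -0.82]
[-0.38128045  0.08898302  1.03044421  2.35027372 -0.80683524  0.55577733
 -0.13158083]
```

```bash
python3 - <<'E'
from ov import *
D=.255
g=.083
def rt(phi): return H@Ro.from_euler('y',phi+D).as_matrix()@A0.T
ps=np.linspace(-.455,0,5)
p,_=pose(-.455,0,g=g)
print([robot.ik(pose(ph,.001,g=g)[0],rt(ph)) is not None for ph in ps])
robot.gripper_to(.035)
robot.move_ptp(p-rt(-.455)[:,2]*.06,rt(-.455))
robot.move_linear(p,velocity=.1)
s=robot.get_state();print(s['force'],s['ee_pos']-p)
im=robot.grab_frame("wrist");crop(im,240,120,160,150,4,"pics/g.png")
robot.gripper_to(0);s=robot.get_state();print(s['opening'],s['force'],s['time'])
E
```

```text
[True, True, True, True, True]
[ 0.11938085 -0.0074843   0.28478058] [ 0.00052264 -0.00018065  0.00082263]
0.009922803962184073 [-0.2087137   0.70320159  0.32541614] 42.4333
```

View pics/g.png

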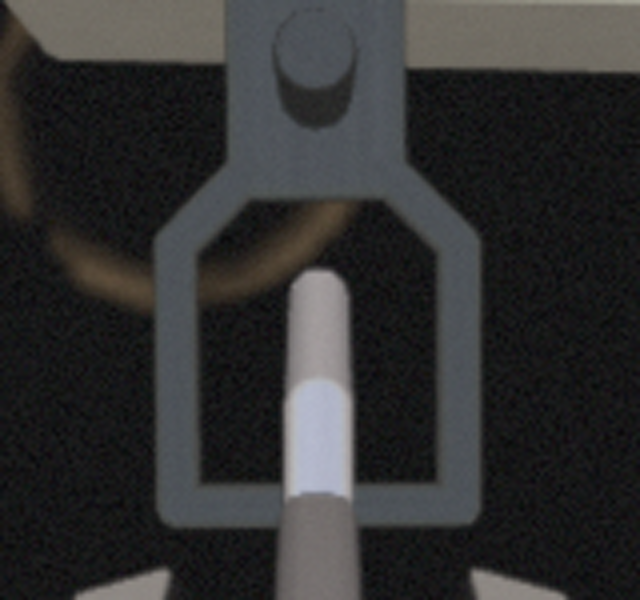

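Gripped (9.9 mm opening). Now I'll rotate the hook upright about the bar.

```bash
python3 - <<'E'
from ov import *
D=.255;g=.083
def rt(phi): return H@Ro.from_euler('y',phi+D).as_matrix()@A0.T
for ph in np.linspace(-.455,0,6)[1:]:
    robot.move_linear(pose(ph,-.002,g=g)[0],velocity=.03,frame=rt(ph))
    s=robot.get_state();print(round(ph,2),s['force'].round(1),round(s['opening'],4),s['time'])
im=robot.grab_frame("wrist");W=cam("wrist");crop(im,240,140,160,150,4,"pics/up.png");np.savez("up.npz",*W)
o=pose(0,-.002,g=g)[0]-H@[0,0,g]
for q in [(.0225,0,0),(.0225,0,.0375)]:print(proj(W,o+H@np.array(q)))
print(proj(W,[BAR+H@[.003,0,0],BAR-H@[.003,0,0]]))
E
```

```text
-0.36 [ 7.6  1.4 11.5] 0.0098 42.7083
-0.27 [ 5.5  1.2 11.5] 0.0098 43.0
-0.18 [ 4.2  0.9 15.1] 0.0097 43.2917
-0.09 [ 2.7  0.3 17.8] 0.0096 43.5833
0.0 [ 1.8  0.5 18.7] 0.0098 43.875
[[318.25354848 182.43105067]]
[[318.08711497 207.2559963 ]]
[[318.05569907 250.06277513]
 [318.06634931 259.50398858]]
```

View pics/up.png

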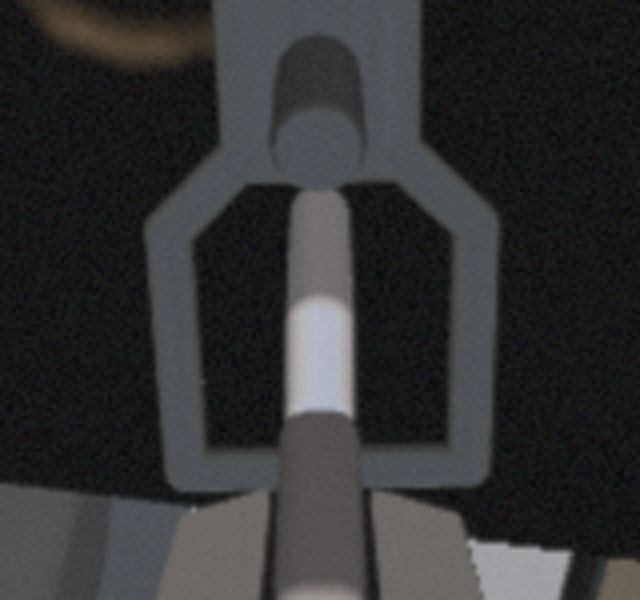

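```bash
python3 - <<'E'
from ov import *
p=robot.get_state()['ee_pos']
D=.255;g=.083
t=pose(0,-.002,g=g)[0]
for k in range(1,9):
    robot.move_linear(t+[0,0,.0005*k],velocity=.02)
    robot.pause(.1);f=robot.get_state()['force'];print(k,f.round(1))
    if f[2]<2.0: break
robot.gripper_to(.014); robot.pause(.2)
im=robot.grab_frame("wrist");crop(im,240,140,160,150,4,"pics/r1.png")
robot.gripper_to(.035)
im=robot.grab_frame("wrist");crop(im,240,140,160,150,4,"pics/r2.png")
print(robot.get_state()['time'])
cv2.imwrite("pics/r12.png",np.hstack([cv2.imread("pics/r1.png"),cv2.imread("pics/r2.png")])[:,:1280:2][::2])
E
```

```text
1 [ 1.5  0.3 11.8]
2 [ 2.6 -0.7  7.9]
3 [ 2.5 -1.1  6. ]
4 [ 1.9 -0.2  2.2]
5 [ 0.6  0.  -0.7]
46.825
```

View pics/r12.png

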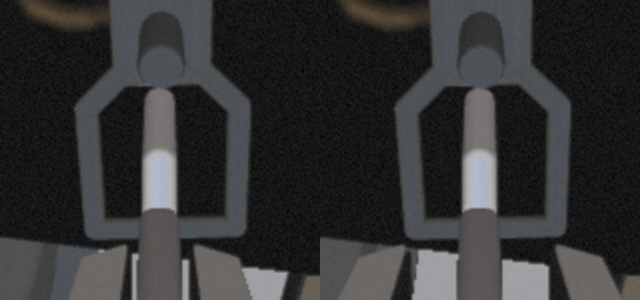

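```bash
python3 - <<'E'
from ov import *
s=robot.get_state()
robot.move_linear(s['ee_pos']-s['tool_rot'][:,2]*.08,velocity=.12)
a=BA-np.pi/2
robot.move_ptp(BAR-rot(a)[:,0]*.05+[0,0,.20],rot(a))
im=robot.grab_frame("wrist");W=cam("wrist");np.savez("v2.npz",*W);crop(im,240,80,160,150,5,"pics/vc2.png");print(robot.get_state()['time'],robot.get_state()['force'])
E
```

```text
48.4167 [ 0.63154516  0.25378193 -0.13423379]
```

View pics/vc2.png

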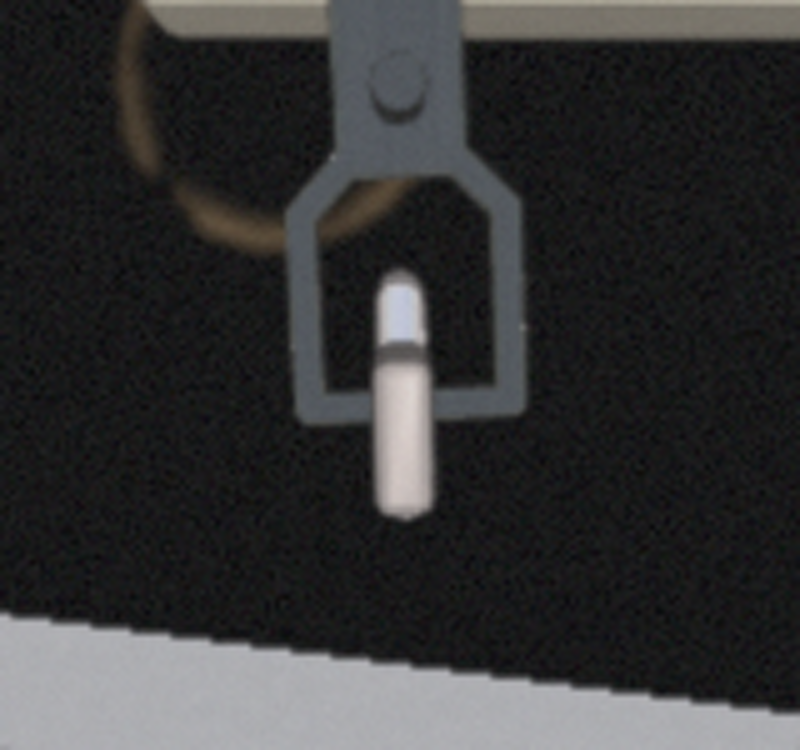

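```bash
python3 - <<'E'
from ov import *
d=np.load("v2.npz");W=[d[k] for k in d]
bw=onz(W,((411.5)/5-.5+240,(405.5)/5-.5+80),.085);pin=box(-.05,.035,0);v=bw[:2]-pin[:2]
ang=np.arctan2(v[1],v[0])-(BA-np.pi/2); print("hasp",-ang%(2*np.pi),np.linalg.norm(v))
p=robot.get_state()['ee_pos'];robot.move_linear([p[0],p[1],.33],velocity=.25)
robot.move_ptp([.43,.05,.36],rot(-np.pi/2))
im=robot.grab_frame("scene");cv2.imwrite("pics/f2.png",im[:,:,::-1])
S=cam("scene");off=np.array([299,294])
c=cv2.resize(im[294:374,299:379,::-1],None,fx=8,fy=8,interpolation=cv2.INTER_CUBIC)
t=[c[130:450,130:450],draw(c,S,off,8,-.05,bar=np.r_[bw[:2],.082])[130:450,130:450]]
cv2.imwrite("pics/f2c.png",cv2.resize(np.hstack(t),None,fx=1.25,fy=1.25))
print(robot.get_state()['time'])
E
```

```text
hasp 1.5313704260916705 0.09550017839283101
49.8083
```

View pics/f2c.png

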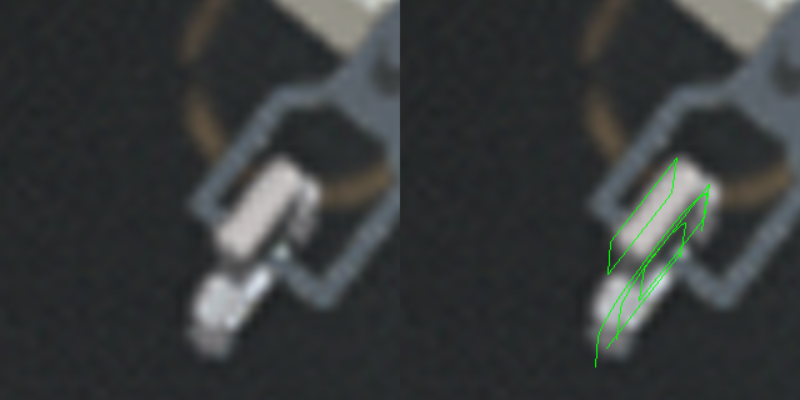

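View pics/f2.png

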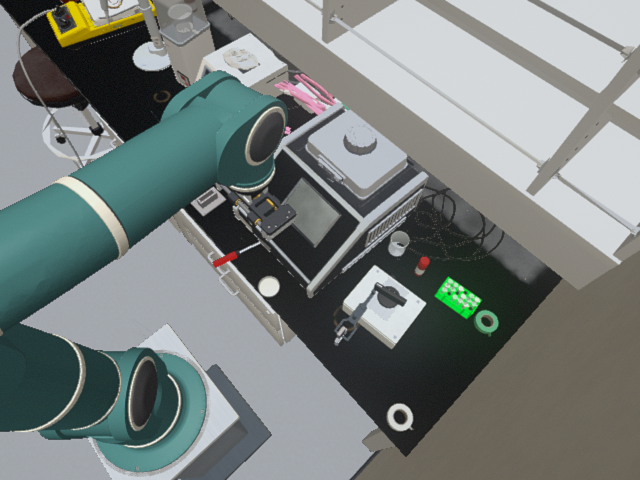

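```bash
python3 - <<'E'
from h import *
print(robot.sign_off());s=robot.get_state();print(s['time'],s['force'])
E
```

```text
the job is handed in; nothing more can be done
None
the job is handed in; nothing more can be done
```

I completed the lockout and handed it in at about 50 s, with the arm clear of everything. No verdict was reported, so what follows rests on my own measurements from the camera images.

- **Handle:** I gripped it and turned it clockwise to about 1.45 rad, with the hasp still stowed at about 0.08 rad.
- **Hasp:** I swung it out by its post; the last measurement put it at about 1.53 rad, above the 1.42 needed. It moved by about 0.02 rad while I was working on the hook.
- **Hook:** I lifted it from the stand and pressed it over the bar. The gate gave way at a few newtons, then the arch bottomed out on the bar at 11.5 N.
- **Hook tilt:** After the first release the hook leaned about 0.46 rad, too close to the 0.5 limit. I gripped it again, set it upright and released it on the bar. The last pictures show it hanging nearly vertical, at roughly 0.05 rad and centred in the loop.
- **Pressed while righting:** A sign error made me press down with up to 19 N; nothing appeared to be disturbed.
- **Gate shut:** I judged this from the force drop and the gate rod lying across the bottom of the hook in a coarse picture, not from a direct measurement.
- **Picture mismatch:** My hook outline and the final overhead picture disagreed by about 2 pixels, roughly 5 mm. I put this down to calibration error.
- **Other things on the bench:** All those visible in the last overhead picture looked unmoved. The arm hid the marker there, so I did not check it at the end.

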